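Switch the coin hopper's chute to the empty bin

TASK

The middle coin bin is full. Pull the red T-handled spring pin out and turn it into its rest notch so that it stays out by itself, swing the hopper's chute over the empty bin, then turn the pin back and let it spring fully home so that the chute is locked there. Leave the bins, the jar, the cup and the coin roll standing where they are.

Things in the scene. Friction and masses are not known exactly. Their poses are not given: they have to be found in the camera images.
- pivot (a point): Chute's pivot, on the upper face of the blue sloping deck. Axes of the deck: z square to it, 35 deg from vertical, leaning downhill; x up the slope, toward the hopper; y level, across it. Chute and pin both turn about this z. The hopper overhangs the uphill side: work along the deck's z, not straight down.
- throat (a point): Lower end of the hopper's throat above the pivot, 50 mm square, vertical. The hopper widens above and uphill of it to a bin 170 mm wide across the slope, from 34 to 225 mm uphill of the pivot (level distance), top 0.46 m above the table.
- handle_grip (a point): Centre of the pin's red T-bar: 62 long, 16 wide, 16 mm high, on a 12 mm stem; grip across the width. Its z is the pin's axis, parallel to the pivot's z; x along the bar. Home: 95 mm from the pivot along deck +y, 68 mm above the deck, bar turned -0.52 rad about z from deck x. The steel sleeve below is 34 mm across, its top 19 mm under the bar's underside.
- bolt (a joint): How far the spring pin is pulled out along +z of its axis, m: 0 home, 0.021 stop. Pull 7 N at 0, 12 N at 0.018 (spring). At home its 10 mm bolt locks a hole of the index plate. It turns only when pulled past 0.0155; in the rest notch it sits at 0.012. Let go between holes it rests on the plate at 0.009 and drops home when a hole comes under it.
- handle (a joint): Turn of the T-handle, rad, counter-clockwise seen from the handle end: 0 home slot (-0.1 to 0.1), 1.05 rest notch, 1.22 stop. Let go between 0.9 and 1.2 while pulled past 0.0155, its cross pin drops into the notch and the bolt stays out. To bring it home: pull past 0.0155 again, turn back to 0, let go.
- chute (a joint): Swing of the chute about the pivot's z, rad, counter-clockwise from above positive: 0 middle bin; index plate holes at -0.42, 0, +0.42 (12 mm wide for the 10 mm bolt; its rounded tip draws the chute in from about 0.03 rad off). Stops at -0.56, 0.56. 0.45 kg, stiff pivot (0.16 N m): stays where it is left.
- chute_knob (a point): Centre of the black round knob on the chute's cross strap: 28 mm across, 28 mm high along deck z, on a neck; the strap's top is 24 mm below this point. It lies 150 mm from the pivot's axis down the chute, 68 mm above the deck. Its x runs along the chute toward the pivot, z is the pivot's z. Chute walls reach 40 mm above the deck.
- chute_mouth (a point): Middle of the chute's lower lip, where coins fall: 220 mm from the pivot along the chute, 9 mm above the deck. At a hole at -0.42 or 0.42 it stands over the outer bin on that side.
- bin_empty_floor (a point): Centre of the inner floor of the empty clear bin with white rim and floor: 130 x 90 x 75 mm high, 90 mm across the row. It stands at either end of the row of three bins below the chute, 97 mm from the middle one: on the pivot's +y side the chute must go to -0.42, on its -y side to +0.42. About 0.25 kg.
- bin_mid_floor (a point): Centre of the inner floor of the middle bin, same size, full of coins (2.2 kg), under the chute's mouth at the start.
- bin_full_floor (a point): Centre of the inner floor of the other outer bin, same size, full of coins (2.2 kg).
- jar: Bystander: glass coin jar with blue lid, 74 mm across, 103 mm high; origin under its centre.
- cup: Bystander: brown cup, 72 mm across the rim, 95 mm high; origin under its centre.
- roll: Bystander: coin roll on end, 26 mm across, 58 mm high; origin under its centre.
Not all that is in view belongs to the job. What is shaped like the part that bears bin_empty_floor but green or pink is not meant.

How it is judged:
By the outcome, as a careful person would: the job done as asked, in the order asked, and still so for the second after the job is handed in, with the robot touching nothing.
It also fails if it takes over 58 s, if anything falls off the work surface, if the arm or the gripper's body presses on something with over 40 N, if the wrist force passes 120 N, or if a joint passes its speed limit or range.

ROBOT

A 6-joint arm with a two-finger parallel gripper is mounted at the origin on the work surface. World frame = base frame: x ahead of the robot, y to its left, z up, the work surface at z = 0. Lengths are in mm, angles in degrees, forces in N, time in s.
With the tool pointing down it reaches from about 300 to 850 mm from the base axis. Payload 4.2 kg.
Tool frame: the origin (TCP) lies midway between the tips of the shut fingers; the grasp point (between the pads) lies env.grip_depth behind it (env.grip_depth is the distance from the TCP to the grasp point, in mm); z points along the fingers, y is the direction in which the jaws open and shut (so a half turn about z gives the same grasp; the last joint's range is limited). The gripper opens to 91 mm and grips with 3 to 60 N. Pads are 32 mm wide; open, the fingers measure 118 mm over their backs; the gripper's body (76 mm by 178 mm) begins 60 mm behind the grasp point.
Start: joints at [-74.198, 18.312, 89.639, -0, 72.044, -1.146], TCP at [167.619, -550.043, 213.976] pointing down, gripper open.
Joint ranges: [-177.97, 177.97], [-48.28, 115.42], [12.27, 149.76], [-77.06, 257.06], [2.81, 150.46], [-146.56, 146.56]. Speed limits (degrees/s): [147.25, 147.25, 180, 180, 180, 180].

INTERFACE

Orientations are given as [roll, pitch, yaw] about the fixed x, y, z axes, in that order (R = Rz(yaw) Ry(pitch) Rx(roll)).
In Python, from workcell import env, cams, spotter gives the robot as it stands.
- The arm moves only by the tool apply_moves, never from a script. Its argument "plan" is a list of rows, each an object with "jaw": the closure, from 0 (fully open) to 1 (shut); "delta_pos": the shift along the tool's x, y, z in mm, a list of three; "spin": the turn about the tool's z in rad. In form: [{"jaw": jaw, "delta_pos": [dx, dy, dz], "spin": spin}, ...]. A call has exactly 8 rows; each row is the pose to reach, as a shift and turn from the pose measured when the call began, along the tool's axes at that moment; what a row does not reach only later rows make up. A row lasts 1/8 s, in which the tool goes at most 62.5 mm and 10.7 degrees, less where a joint would pass 70% of its speed; a pose out of reach is approached as far as the arm can. A call with a gripper value outside its range is refused whole. The fingers move at their own pace and stop on an object; "squeeze" is the grip in N (left out, the last holds). Time passes only in rows, so rows that repeat a pose let the fingers close, or fill a call up. It gives the time, the measured TCP pose, the force and the opening at its end, in the units of the state.
- env.state(): the state, without advancing time (a new reading comes with each control period).
- cams.grab_frame(name): name is "side" or "top"; returns the picture (400x640x3 uint8, red, green, blue); there is no depth.
- cams.calibration(name): a dict with "camera_matrix" (3x3 intrinsics, pixels), "rvec" (rotation vector, rad) and "tvec" (3), from world to camera coordinates, as OpenCV has them. Camera axes: x right, y down, z forward; pixel columns grow to the right and rows downward; lengths in mm; the calibration is good to about 2 mm. A picture is of the moment at which its call begins. calibration takes no time and is no camera call.
- env.job_done(): hands the job in, once; it reports no verdict.
Trained networks look in the newest picture that a camera, given by its name, has taken for a name from the list of things; names that differ only in an ending like _2 or _b are one class to them, and where a whole thing is asked for, a point or a joint stands for the part that bears it (a point fixed in the world has none). Each returns a list of dicts, best first, with "confidence" (0 to 1); they miss things now and then, are a little off and sometimes report something else, mostly with a low value. They report only what shows in the picture. A call takes as long as a camera call. They do not tell look-alikes from the thing itself.
- spotter.masks_of(camera, target): "region" (400x640 bool, what is visible of it) and "extent" ([left, top, right, bottom] in pixels, round what is visible of it).
The state is a dict: "time_s": time; "qpos": joint angles; "qvel": joint speeds; "effort": joint torques, N m; "ee_pos": TCP position; "ee_rot": TCP orientation; "force": force on the tool from outside, world axes, zero at the start; "torque": the same for the moment, N m; "gripper_width": finger opening in mm.
Only numpy, scipy, OpenCV 4.12 (cv2) and the standard library are available. Lean on these libraries where they do the work, as an engineer would, in place of code of your own. Each camera call takes 0.05 s, during which the arm holds its last target.

## Working session

There is one attempt and no reset: what is moved stays moved. The work goes in short steps, Python scripts to look and compute and a tool call to move; the robot and the scene stay as the last step left them, time stands still between calls to the robot, and variables do not carry over. Pictures are saved under pics/ and viewed, and the job is handed in when it is done.

Besides the shell and the picture viewer there is one more tool, called as name(argument=value, ...) on one line, values as JSON. apply_moves: Moves the arm, as the interface text tells. Its arguments: {"type":"object","properties":{"plan":{"type":"array"},"squeeze":{"type":"number"}},"required":["plan"]}

```bash
mkdir -p pics; ls; python3 - <<'E'
from workcell import env,cams,spotter
import cv2
print(env.state(), env.grip_depth)
for n in("side","top"):
    f=cams.grab_frame(n); cv2.imwrite(f"pics/{n}0.png",f[:,:,::-1])
    print(n,cams.calibration(n))
E
```

```text
pics
{'time_s': 0.0, 'qpos': array([-7.41970474e+01,  1.83511186e+01,  8.97057206e+01, -2.03864141e-03,
        7.20435776e+01, -1.14359416e+00]), 'qvel': array([-0.02884409,  0.10861387, -0.0028024 ,  0.0620463 ,  0.10573454,
       -0.06005109]), 'effort': array([ 1.49586827e-03, -4.12453651e+01, -2.31972170e+01,  7.27981701e-02,
        4.53451287e-02, -1.43034804e-04]), 'ee_pos': array([ 167.47664243, -549.54702695,  213.13016213]), 'ee_rot': array([-1.79899565e+02, -6.62822955e-05,  1.69471769e+01]), 'force': array([ 0.9276035 ,  0.37856915, -0.69266115]), 'torque': array([-0.00746728, -0.01471253,  0.00460488]), 'gripper_width': 91.27490793298333} 18.8
side {'camera_matrix': array([[436.74935802,   0.        , 323.63247726],
       [  0.        , 436.74935802, 196.85657779],
       [  0.        ,   0.        ,   1.        ]]), 'rvec': array([ 2.0856422 , -0.04127923,  0.02587258]), 'tvec': array([-471.68887914,  155.47474444, 1399.59597361])}
top {'camera_matrix': array([[410.33442681,   0.        , 315.74100819],
       [  0.        , 410.33442681, 192.48328181],
       [  0.        ,   0.        ,   1.        ]]), 'rvec': array([ 2.15308753, -2.02265552,  0.24447208]), 'tvec': array([ -28.65479276,  532.21524127, 1164.82757236])}
```

View pics/side0.png

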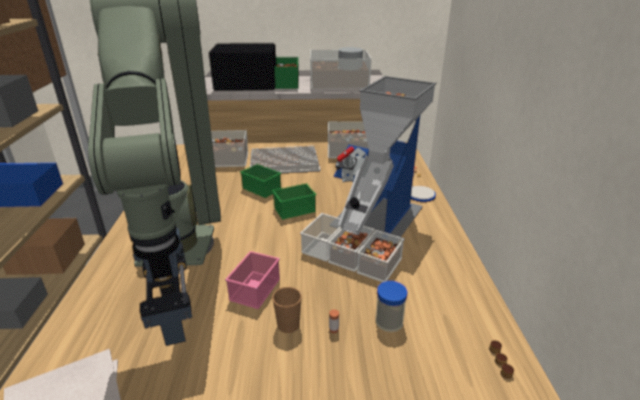

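View pics/top0.png

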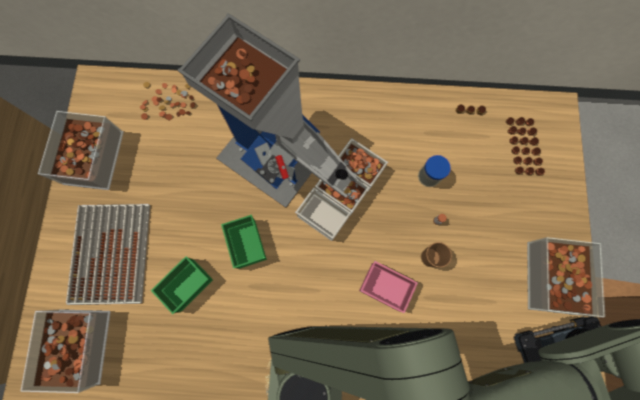

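```bash
cat > h.py <<'E'
import numpy as np,cv2
from workcell import env,cams,spotter
def cal(n):
    c=cams.calibration(n); return c["camera_matrix"],np.array(c["rvec"],float),np.array(c["tvec"],float)
def proj(n,P):
    K,r,t=cal(n); return cv2.projectPoints(np.atleast_2d(np.array(P,float)),r,t,K,None)[0].reshape(-1,2)
def tri(ps,pt):
    M=[]
    for n in("side","top"):
        K,r,t=cal(n); M.append(K@np.c_[cv2.Rodrigues(r)[0],t])
    X=cv2.triangulatePoints(M[0],M[1],np.array(ps,float).reshape(2,1),np.array(pt,float).reshape(2,1))
    return (X[:3]/X[3]).ravel()
E
python3 - <<'E'
from h import *
for n in("side","top"):
    K,r,t=cal(n);R=cv2.Rodrigues(r)[0]; print(n,"campos",-R.T@t)
    f=cams.grab_frame(n); v=f.copy()
    for tg in("handle_grip","chute_knob","chute","bin_empty_floor","bin_mid_floor","bin_full_floor","jar","cup","roll","handle","throat"):
        for d in spotter.masks_of(n,tg)[:3]:
            m=d["region"];ys,xs=np.nonzero(m)
            print(n,tg,round(d["confidence"],2),d["extent"],xs.mean().round(1),ys.mean().round(1),m.sum())
E
python3 - <<'E'
import cv2
a=cv2.imread('pics/side0.png')[60:290,290:450];cv2.imwrite('pics/sc.png',cv2.resize(a,None,fx=2.6*1,fy=2.6,interpolation=2))
a=cv2.imread('pics/top0.png')[110:250,210:400];cv2.imwrite('pics/tc.png',cv2.resize(a,None,fx=4,fy=4,interpolation=2))
E
```

```text
side campos [  424.21722263 -1159.40482354   825.44042025]
side handle_grip 0.45 [329.5, 310.1, 342.9, 336.3] 333.5 320.7 224
side chute_knob 0.9 [338.4, 149.8, 390.5, 236.4] 362.1 190.7 2473
side chute 0.65 [339.4, 148.1, 393.2, 231.2] 362.5 189.8 2344
side bin_empty_floor 0.81 [226.4, 246.1, 277.8, 308.1] 252.9 278.8 2246
side bin_empty_floor 0.8 [270.5, 182.3, 314.7, 220.4] 294.3 200.6 1247
side bin_empty_floor 0.64 [329.2, 308.2, 341.2, 334.6] 333.5 320.0 229
side bin_mid_floor 0.76 [325.8, 223.8, 377.5, 272.2] 347.1 246.5 1296
side bin_mid_floor 0.73 [298.0, 213.7, 340.1, 260.4] 318.9 235.4 1190
side bin_mid_floor 0.48 [356.7, 230.4, 405.9, 280.7] 379.6 254.6 1690
side bin_full_floor 0.81 [358.1, 230.5, 404.2, 280.4] 379.3 255.1 1758
side bin_full_floor 0.22 [335.0, 150.9, 391.7, 232.1] 362.4 190.4 2401
side jar 0.74 [375.6, 280.5, 409.6, 333.1] 390.0 305.7 1358
side cup 0.62 [273.6, 284.0, 305.0, 331.5] 287.2 308.4 1160
side roll 0.56 [328.8, 311.5, 339.9, 334.3] 333.5 320.6 226
side roll 0.46 [329.4, 77.0, 436.5, 236.0] 384.1 156.4 10147
side throat 0.81 [331.7, 78.3, 437.8, 2
[... 346 characters left out ...]
te 0.6 [255.0, 124.7, 356.5, 194.2] 309.8 158.2 2872
top bin_empty_floor 0.73 [296.2, 188.1, 352.7, 239.4] 321.8 213.4 1532
top bin_empty_floor 0.58 [223.9, 211.3, 265.5, 268.8] 243.0 241.7 1633
top bin_empty_floor 0.57 [150.8, 257.4, 209.9, 312.8] 181.4 284.7 1886
top bin_mid_floor 0.74 [316.6, 181.4, 368.6, 215.9] 344.8 193.9 816
top bin_full_floor 0.66 [338.0, 138.3, 389.1, 187.0] 361.8 161.9 1266
top jar 0.65 [418.6, 155.2, 450.8, 187.5] 433.4 170.6 751
top cup 0.59 [418.9, 243.3, 450.2, 268.5] 435.9 255.1 564
top roll 0.68 [432.5, 215.7, 447.0, 225.1] 439.1 218.5 91
top handle 0.55 [276.1, 155.7, 286.0, 178.0] 280.7 166.4 189
top throat 0.93 [178.7, 15.7, 359.1, 207.2] 262.2 111.8 16036
```

View pics/sc.png

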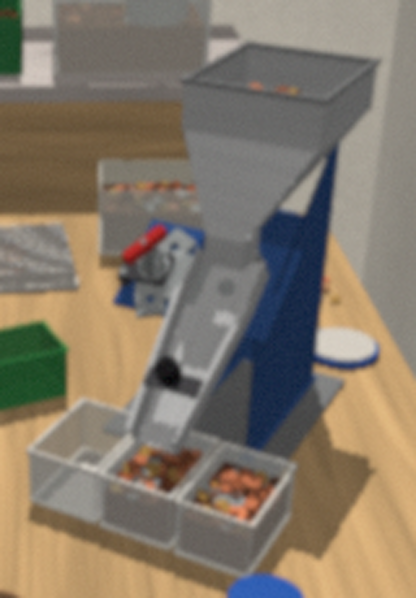

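View pics/tc.png

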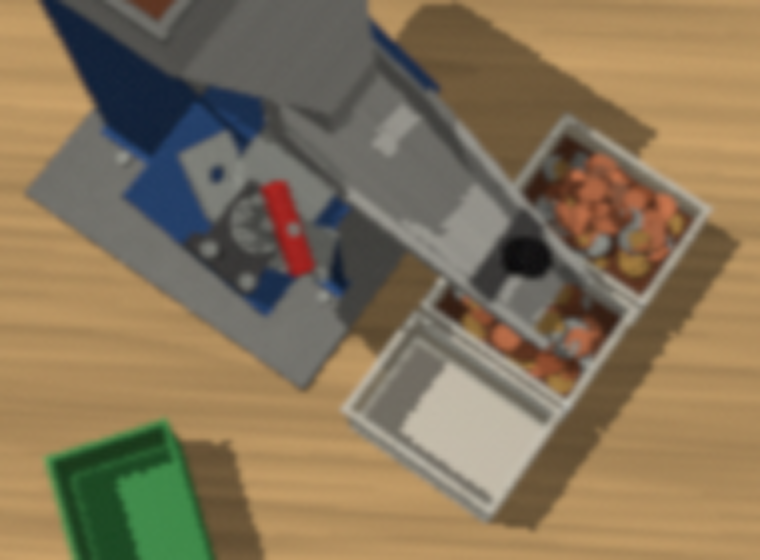

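```bash
cat > fit.py <<'E'
from h import *
from scipy.optimize import least_squares
def axes(yaw):
    t=np.radians(35);u=np.array([np.cos(yaw),np.sin(yaw),0]) # uphill horizontal
    x=u*np.cos(t)+np.array([0,0,np.sin(t)]); z=-u*np.sin(t)+np.array([0,0,np.cos(t)])
    return np.c_[x,np.cross(z,x),z]
def pts(p,chute=0):
    A=axes(p[3]);P=p[:3]
    c=np.array([np.cos(chute),np.sin(chute),0])
    handle=P+A@[0,95,68]; knob=P+A@(-150*c+[0,0,68]); 
    return A,handle,knob
E
python3 - <<'E'
from fit import *
print("knob",tri([354.6,203.1],[341.2,174.5])); print("hnd",tri([345.8,154.2],[282.2,167.]))
def T(x,y):return [210+x/4,110+y/4]
def S(x,y):return [290+x/2.6,60+y/2.6]
obs=[('k',"side",S(168,372)),('k',"top",T(525,258)),('h',"side",S(145,245)),('h',"top",T(289,228))]
# bar ends; bin row corners rim
def res(p):
    A,h,k=pts(p); r=[]
    for w,n,o in obs: r+=list(proj(n,k if w=='k' else h)[0]-o)
    return np.array(r)
def res2(p):
    A,h,k=pts(p);r=list(res(p))
    v=A[:,1];u=np.array([np.cos(p[3]),np.sin(p[3]),0])
    c=np.array([p[4],p[5],75])
    # row centre c; corners outer 284/2, 65
    for su,sv,o in((-1,1,T(490,520)),(-1,-1,T(710,210)),(1,-1,T(570,117)),(1,1,T(343,410))):
        r+=list(proj("top",c+u*65*su+v*142*sv)[0]-o)
    for su,sv,o in((-1,1,S(30,455)),(1,1,S(85,400)),(-1,-1,S(243,530)),(1,-1,S(295,465))):
        r+=list(proj("side",c+u*65*su+v*142*sv)[0]-o)
    return np.array(r)
best=None
for y0 in np.arange(0,6.3,.5):
    s=least_squares(res2,[400,200,200,y0,400,200]); 
    if best is None or s.cost<best.cost:best=s
s=best;print(s.x,np.degrees(s.x[3]),s.cost);print(s.fun.round(1))
s1=least_squares(res,s.x[:4]);print(s1.x,np.degrees(s1.x[3]));print(s1.fun.round(1))
A,h,k=pts(s.x);print(A.round(3));print(h,k)
u=np.array([np.cos(s.x[3]),np.sin(s.x[3])]); d=s.x[4:6]-s.x[:2]; print("row centre rel pivot u:",d@u,"v:",d@A[:2,1])
# mouth level dist: 220*cos35 -9... 
E
```

```text
knob [559.41718537 -63.61784728 181.55365901]
hnd [544.10857046  89.78076672 269.1001866 ]Traceback (most recent call last):
  File "<stdin>", line 23, in <module>
    return func(*args, **kwargs)
    result = trf(vector_fun.fun, vector_fun.jac, x0, f0, J0, lb, ub, ftol, xtol,
                 gtol, max_nfev, x_scale, loss_function, tr_solver,
                 tr_options.copy(), verbose, callback=callback_wrapped)
    return trf_no_bounds(
        fun, jac, x0, f0, J0, ftol, xtol, gtol, max_nfev, x_scale,
        loss_function, tr_solver, tr_options, verbose, callback=callback)
    J = jac(x)
    self._update_jac()
    ~~~~~~~~~~~~~~~~^^
    self.J = self.jac_wrapped(xp_copy(self.x), f0=self.f)
             ~~~~~~~~~~~~~~~~^^^^^^^^^^^^^^^^^^^^^^^^^^^^
    J, dct = approx_derivative(
             ~~~~~~~~~~~~~~~~~^
        self.fun,
        ^^^^^^^^^
    ...<2 lines>...
        **self.finite_diff_options,
        ^^^^^^^^^^^^^^^^^^^^^^^^^^^
    )
    ^
    J, _nfev = _dense_difference(fun_wrapped, x0, f0, h,
               ~~~~~~~~~~~~~~~~~^^^^^^^^^^^^^^^^^^^^^^^^
                    
[... 210 characters left out ...]
                     ^^^^^^^
    f = np.atleast_1d(self.fun(x, *self.args, **self.kwargs))
                      ~~~~~~~~^^^^^^^^^^^^^^^^^^^^^^^^^^^^^^
    return np.atleast_1d(self.fun(x))
                         ~~~~~~~~^^^
    return self.f(x, *self.args, **self.kwargs)
           ~~~~~~^^^^^^^^^^^^^^^^^^^^^^^^^^^^^^
  File "<stdin>", line 19, in res2
  File "h.py", line 6, in proj
    K,r,t=cal(n); return cv2.projectPoints(np.atleast_2d(np.array(P,float)),r,t,K,None)[0].reshape(-1,2)
          ~~~^^^
  File "h.py", line 4, in cal
    c=cams.calibration(n); return c["camera_matrix"],np.array(c["rvec"],float),np.array(c["tvec"],float)
ValueError: time passes only in moves, steps and waits
```

```bash
sed -i 's/^def cal(n):/import functools\n@functools.cache\ndef cal(n):/' h.py
cat > run.py <<'E'
from fit import *
print("knob",tri([354.6,203.1],[341.2,174.5])); print("hnd",tri([345.8,154.2],[282.2,167.]))
def T(x,y):return [210+x/4,110+y/4]
def S(x,y):return [290+x/2.6,60+y/2.6]
obs=[('k',"side",S(168,372)),('k',"top",T(525,258)),('h',"side",S(145,245)),('h',"top",T(289,228))]
def res(p):
    A,h,k=pts(p); r=[]
    for w,n,o in obs: r+=list(proj(n,k if w=='k' else h)[0]-o)
    return np.array(r)
def res2(p):
    A,h,k=pts(p);r=list(res(p))
    v=A[:,1];u=np.array([np.cos(p[3]),np.sin(p[3]),0])
    c=np.array([p[4],p[5],75])
    for su,sv,o in((-1,1,T(490,520)),(-1,-1,T(710,210)),(1,-1,T(570,117)),(1,1,T(343,410))):
        r+=list(proj("top",c+u*65*su+v*142*sv)[0]-o)
    for su,sv,o in((-1,1,S(30,455)),(1,1,S(85,400)),(-1,-1,S(243,530)),(1,-1,S(295,465))):
        r+=list(proj("side",c+u*65*su+v*142*sv)[0]-o)
    return np.array(r)
best=None
for y0 in np.arange(0,6.3,.5):
    s=least_squares(res2,[600,50,200,y0,500,-80]); 
    if best is None or s.cost<best.cost:best=s
s=best;print(s.x,np.degrees(s.x[3]),s.cost);print(s.fun.round(1))
s1=least_squares(res,s.x[:4]);print(s1.x,np.degrees(s1.x[3]));print(s1.fun.round(1))
A,h,k=pts(s.x);print(A.round(3));print(h,k)
u=np.array([np.cos(s.x[3]),np.sin(s.x[3])]); d=s.x[4:6]-s.x[:2]; print("row centre rel pivot u:",d@u,"v:",d@A[:2,1])
E
python3 run.py
```

```text
knob [559.41718537 -63.61784728 181.55365901]
hnd [544.10857046  89.78076672 269.1001866 ]
[646.20882909  71.32300619 212.58995614   7.27775599 550.89474948
 -75.95666337] 416.9847024675966 11.770002947705676
[-0.6 -0.   0.2  0.3  0.2  0.2 -0.2 -0.6  0.2 -1.4  0.5  0.9  0.4  0.
  1.1 -0.2 -2.  -2.4 -1.2 -0.5  2.1 -1.5 -0.3  0.2]
[645.25510774  72.82470961 212.6380496    7.29393802] 417.9118644103937
[-0.1 -0.   0.2 -0.1 -0.2  0.2 -0.2 -0.2]
[[ 0.446 -0.839 -0.313]
 [ 0.687  0.545 -0.481]
 [ 0.574  0.     0.819]]
[545.29754562  90.37982378 268.29229516] [558.0085944  -64.41409034 182.2558297 ]
row centre rel pivot u: -175.43081220026437 v: -0.3239825153062127
```

```bash
python3 - <<'E'
import cv2
a=cv2.imread('pics/side0.png')[200:360,80:260];cv2.imwrite('pics/sg.png',cv2.resize(a,None,fx=3.5,fy=3.5,interpolation=2))
a=cv2.imread('pics/top0.png')[230:400,440:640];cv2.imwrite('pics/tg.png',cv2.resize(a,None,fx=3.5,fy=3.5,interpolation=2))
from h import *
s=env.state(); p=s["ee_pos"]
R=cv2.Rodrigues
y=np.radians(16.95); X=np.array([np.cos(y),np.sin(y),0]); Y=np.array([np.sin(y),-np.cos(y),0])
for q in(p,p+[0,0,79],p+[0,0,79]+89*X,p+[0,0,79]+89*Y,p+[0,0,79]-89*Y,p+[0,0,79]-89*X):
    print(proj("side",q)[0],proj("top",q)[0])
E
```

```text
[173.92208799 322.74284089] [536.01627505 338.53236522]
[166.5375436  290.65438155] [554.49762901 342.29236856]
[216.89129109 279.92343802] [540.11867513 301.95218754]
[168.42414844 325.79787239] [592.02450546 332.55069634]
[164.97309954 261.5120703 ] [516.57298929 352.1372969 ]
[112.77971425 302.11077278] [569.54807797 384.51643026]
```

View pics/sg.png

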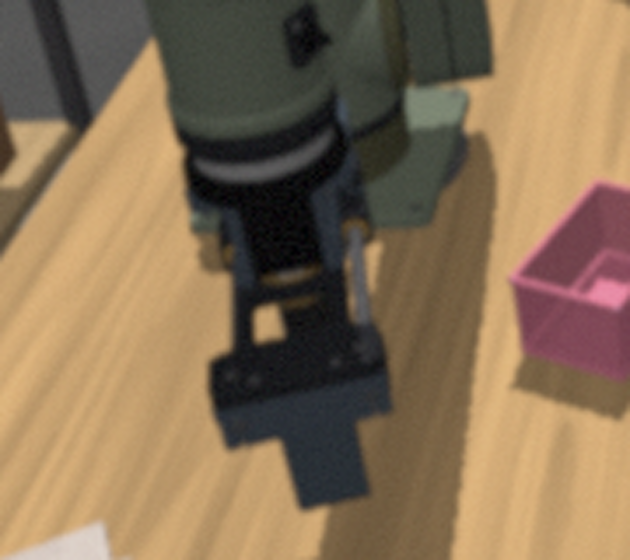

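View pics/tg.png

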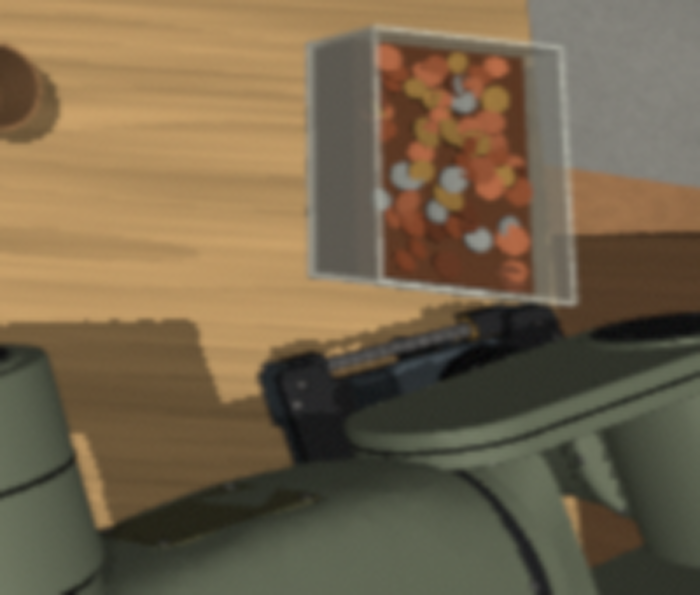

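```bash
cat > ov.py <<'E'
from fit import *
p=[645.7,72.1,212.6,np.radians(57.4)]
A,h,k=pts(p);P=np.array(p[:3]);u=np.array([np.cos(p[3]),np.sin(p[3]),0]);v=A[:,1]
def W(a,b,z):return P[[0,1,2]]*[1,1,0]+u*a+v*b+np.array([0,0,z])
if __name__=="__main__":
  for n in("side","top"):
    im=cv2.imread(f"pics/{n}0.png");sc=5 if n=="side" else 4
    x0,y0,x1,y1=(325,70,445,190) if n=="side" else (175,10,365,150)
    im=cv2.resize(im[y0:y1,x0:x1],None,fx=sc,fy=sc,interpolation=cv2.INTER_CUBIC)
    def poly(pts_,c,cl=True):
        q=(proj(n,pts_)-[x0,y0]+.5)*sc; cv2.polylines(im,[q.astype(np.int32)],cl,c,1)
    poly([W(34,85,460),W(225,85,460),W(225,-85,460),W(34,-85,460)],(0,255,0))
    for z,c in((260,(255,255,0)),(300,(0,255,255)),(340,(255,0,255)),(380,(255,0,0))):
        poly([W(25,25,z),W(25,-25,z),W(-25,-25,z),W(-25,25,z)],c)
    poly([W(0,0,212),W(0,0,420)],(0,0,255),False)
    poly([h+A@[31*np.cos(.52),-31*np.sin(.52),0],h-A@[31*np.cos(.52),-31*np.sin(.52),0]],(0,255,0),False)
    cv2.imwrite(f"pics/ov_{n}.png",im)
E
python3 ov.py
```

```text
(no output)
```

View pics/ov_side.png

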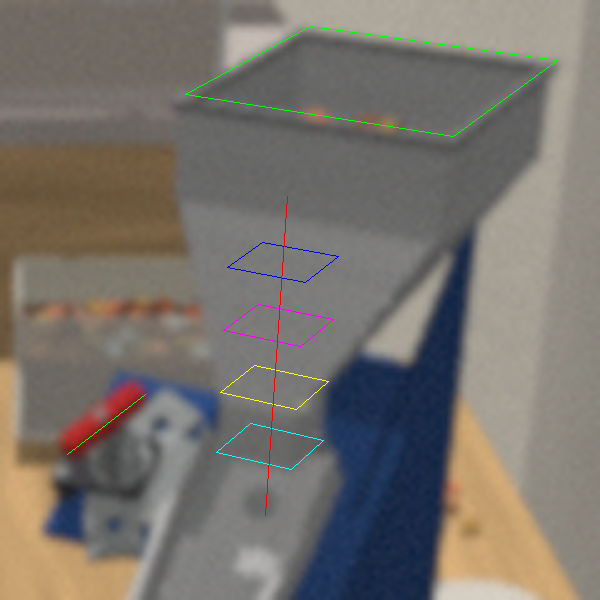

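View pics/ov_top.png

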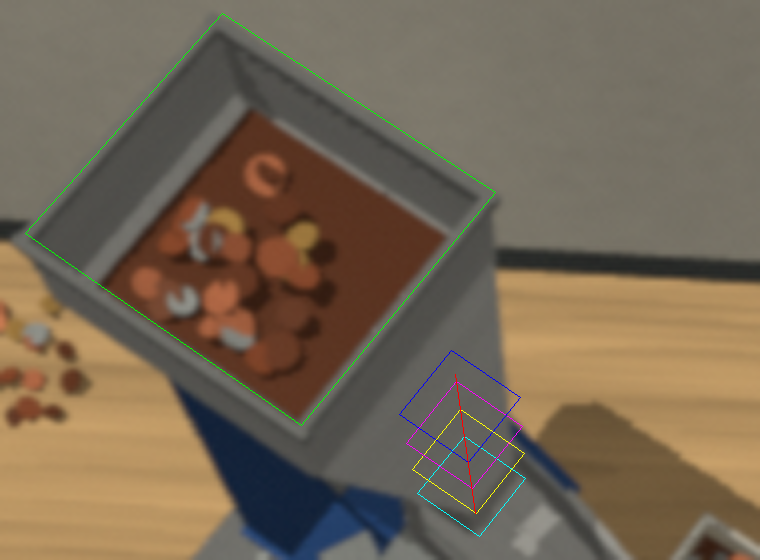

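apply_moves(plan=[{"jaw": 0.8, "delta_pos": [0, 0, -60], "spin": 0}, {"jaw": 0.8, "delta_pos": [0, 0, -120], "spin": 0}, {"jaw": 0.8, "delta_pos": [20, -20, -170], "spin": 0}, {"jaw": 0.8, "delta_pos": [55, -60, -200], "spin": 0}, {"jaw": 0.8, "delta_pos": [95, -105, -215], "spin": 0}, {"jaw": 0.8, "delta_pos": [136, -150, -220], "spin": 0}, {"jaw": 0.8, "delta_pos": [177, -194, -220], "spin": 0}, {"jaw": 0.8, "delta_pos": [218, -238, -220], "spin": 0}])

```text
time_s: 2.3
ee_pos: [307.2, -257.0, 434.2]
ee_rot: [179.9, -0.0, 16.9]
force: [1.1, -0.9, 0.6]
gripper_width: 18.7
```

```bash
python3 - <<'E'
from h import *
print({k:np.round(v,2) for k,v in env.state().items() if k in("time_s","qpos","ee_pos","ee_rot","gripper_width","force")})
for n in("side","top"):
    f=cams.grab_frame(n)[:,:,::-1]; cv2.imwrite(f"pics/{n}1.png",f); print(proj(n,env.state()["ee_pos"]))
E
```

```text
{'time_s': np.float64(2.3), 'qpos': array([-4.158e+01, -1.560e+00,  8.288e+01,  1.000e-02,  9.861e+01,
        3.151e+01]), 'ee_pos': array([ 307.17, -257.01,  434.2 ]), 'ee_rot': array([ 1.7995e+02, -5.0000e-02,  1.6910e+01]), 'force': array([ 1.14, -0.94,  0.64]), 'gripper_width': np.float64(18.71)}
[[255.89827443 149.8757596 ]]
[[438.92002371 265.5202593 ]]
```

```bash
python3 - <<'E'
import cv2,numpy as np
a=cv2.imread('pics/side1.png')[10:190,170:370];b=cv2.imread('pics/top1.png')[180:360,330:530]
cv2.imwrite('pics/c1.png',np.hstack([cv2.resize(x,(400,360),interpolation=2) for x in(a,b)]))
E
```

```text
(no output)
```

View pics/c1.png

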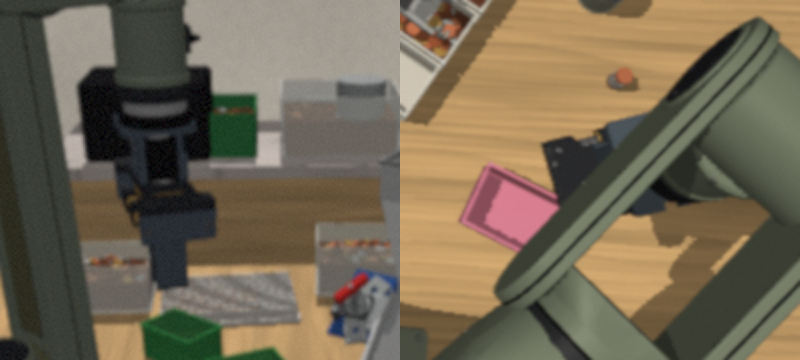

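```bash
cat > g.py <<'E'
from ov import *
H=h
def bar(th,pull,off,b):
    a=-.52+th
    d=A@[np.cos(a),np.sin(a),0]
    g=H+A[:,2]*pull-off*d-np.array([0,0,b])
    return g,np.degrees(np.arctan2(d[1],d[0]))
def delta(tgt,yaw,s=None):
    s=s or env.state();R=np.radians(s["ee_rot"])
    cy,sy=np.cos(R[2]),np.sin(R[2]);cp,sp=np.cos(R[1]),np.sin(R[1]);cr,sr=np.cos(R[0]),np.sin(R[0])
    M=np.array([[cy,-sy,0],[sy,cy,0],[0,0,1]])@np.array([[cp,0,sp],[0,1,0],[-sp,0,cp]])@np.array([[1,0,0],[0,cr,-sr],[0,sr,cr]])
    return (M.T@(np.array(tgt)-s["ee_pos"])).round(1), round(-np.radians(yaw-s["ee_rot"][2]),3)
E
python3 - <<'E'
from g import *
print("H",H)
for th,pull in((0,0),(0,18),(.5,18),(1,18),(1,12)):
  for off in(0,12):
   for b in(12,16):
    g,y=bar(th,pull,off,b); yy=np.radians(y);X=np.array([np.cos(yy),np.sin(yy),0]);Y=np.array([-np.sin(yy),np.cos(yy),0])
    m=99
    for w0,w1 in((8,24),):
      for x in np.linspace(-16,16,17):
        for w in np.r_[np.linspace(-w1,-w0,9),np.linspace(w0,w1,9)]:
          q=A.T@(g+X*x+Y*w-H)
          r=np.hypot(q[0],q[1])
          if r<17: m=min(m,q[2]+27)
    print(th,pull,off,b,g.round(1),round(y,1),"clear",round(m,1))
for z in (0,):
  g,y=bar(0,0,12,12); print(delta(g+[0,0,60],y)); print(delta(g,y))
E
```

```text
H [544.65323886  90.42488721 268.30233901]
0 0 0 12 [544.7  90.4 256.3] 22.4 clear 2.4
0 0 0 16 [544.7  90.4 252.3] 22.4 clear -1.5
0 0 12 12 [535.   86.5 250.3] 22.4 clear 2.4
0 0 12 16 [535.   86.5 246.3] 22.4 clear -1.5
0 18 0 12 [539.1  81.7 271. ] 22.4 clear 20.4
0 18 0 16 [539.1  81.7 267. ] 22.4 clear 16.5
0 18 12 12 [529.5  77.8 265.1] 22.4 clear 20.4
0 18 12 16 [529.5  77.8 261.1] 22.4 clear 16.5
0.5 18 0 12 [539.1  81.7 271. ] 56.0 clear 25.8
0.5 18 0 16 [539.1  81.7 267. ] 56.0 clear 22.5
0.5 18 12 12 [533.6  73.6 264.2] 56.0 clear 25.8
0.5 18 12 16 [533.6  73.6 260.2] 56.0 clear 22.5
1 18 0 12 [539.1  81.7 271. ] 89.8 clear 21.3
1 18 0 16 [539.1  81.7 267. ] 89.8 clear 17.4
1 18 12 12 [539.1  71.4 264.9] 89.8 clear 20.7
1 18 12 16 [539.1  71.4 260.9] 89.8 clear 17.4
1 12 0 12 [540.9  84.6 266.1] 89.8 clear 15.3
1 12 0 16 [540.9  84.6 262.1] 89.8 clear 11.4
1 12 12 12 [540.9  74.3 260. ] 89.8 clear 14.7
1 12 12 16 [540.9  74.3 256. ] 89.8 clear 11.4
(array([ 318. , -257.3,  125.3]), np.float64(-0.088))
(array([ 317.8, -257.4,  185.3]), np.float64(-0.088))
```

apply_moves(plan=[{"jaw": 0.5, "delta_pos": [40, -32, 0], "spin": -0.02}, {"jaw": 0.5, "delta_pos": [85, -69, 10], "spin": -0.04}, {"jaw": 0.5, "delta_pos": [130, -105, 25], "spin": -0.06}, {"jaw": 0.5, "delta_pos": [175, -142, 45], "spin": -0.08}, {"jaw": 0.5, "delta_pos": [220, -178, 65], "spin": -0.088}, {"jaw": 0.5, "delta_pos": [265, -214, 85], "spin": -0.088}, {"jaw": 0.5, "delta_pos": [300, -243, 100], "spin": -0.088}, {"jaw": 0.5, "delta_pos": [318, -257.3, 110], "spin": -0.088}])

```text
time_s: 3.4
ee_pos: [535.9, 87.4, 324.2]
ee_rot: [180.0, -0.0, 22.5]
force: [-1.0, -0.7, -0.3]
gripper_width: 45.5
```

```bash
cat > look.py <<'E'
import sys
from g import *
def look(tag,sb=(300,110,420,230),tb=(240,110,380,230),sc=3):
    ims=[]
    for n,b in(("side",sb),("top",tb)):
        f=cams.grab_frame(n)[:,:,::-1]; cv2.imwrite(f"pics/{n}_{tag}.png",f)
        x0,y0,x1,y1=b; ims.append(cv2.resize(f[y0:y1,x0:x1],None,fx=sc,fy=sc,interpolation=cv2.INTER_CUBIC))
    cv2.imwrite(f"pics/l_{tag}.png",np.hstack(ims))
def st():
    s=env.state();print({k:np.round(v,1) for k,v in s.items() if k in("time_s","ee_pos","ee_rot","gripper_width","force")},np.round(s["torque"],2));return s
E
python3 - <<'E'
from look import *
look("2");s=st(); g,y=bar(0,0,12,8); print(delta(g,y,s),g)
E
```

```text
{'time_s': np.float64(3.5), 'ee_pos': array([535.6,  87. , 323.8]), 'ee_rot': array([-180. ,    0. ,   22.5]), 'force': array([-0.5, -0.2, -0.3]), 'gripper_width': np.float64(45.3)} [-0.04 -0.04 -0.02]
(array([-0.7,  0.3, 69.5]), np.float64(0.002)) [535.03407479  86.45079241 254.32921142]
```

View pics/l_2.png

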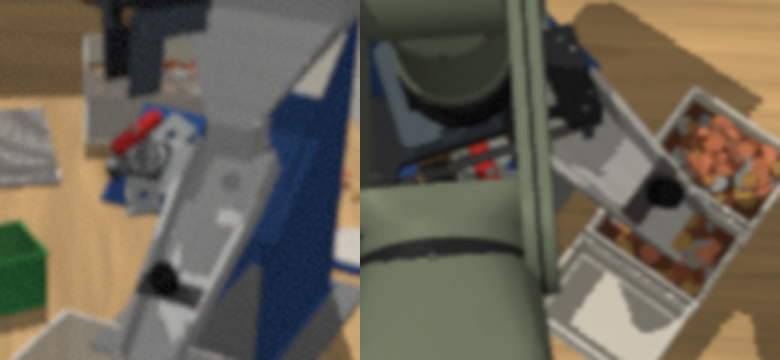

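apply_moves(plan=[{"jaw": 0.5, "delta_pos": [-0.7, 0.3, 15], "spin": 0}, {"jaw": 0.5, "delta_pos": [-0.7, 0.3, 30], "spin": 0}, {"jaw": 0.5, "delta_pos": [-0.7, 0.3, 42], "spin": 0}, {"jaw": 0.5, "delta_pos": [-0.7, 0.3, 52], "spin": 0}, {"jaw": 0.5, "delta_pos": [-0.7, 0.3, 60], "spin": 0}, {"jaw": 0.5, "delta_pos": [-0.7, 0.3, 66], "spin": 0}, {"jaw": 0.5, "delta_pos": [-0.7, 0.3, 69], "spin": 0}, {"jaw": 0.5, "delta_pos": [-0.7, 0.3, 69], "spin": 0}])

```text
time_s: 4.5
ee_pos: [535.0, 86.6, 254.8]
ee_rot: [-180.0, 0.0, 22.5]
force: [-0.3, -0.0, -0.1]
gripper_width: 45.7
```

```bash
python3 - <<'E'
from look import *
look("3",sb=(320,110,400,190),tb=(240,120,320,200),sc=5);s=st()
E
```

```text
{'time_s': np.float64(4.6), 'ee_pos': array([535.2,  86.6, 255.1]), 'ee_rot': array([-180. ,   -0. ,   22.5]), 'force': array([-0.5, -0.9,  0.5]), 'gripper_width': np.float64(45.8)} [-0.02 -0.01  0.01]
```

View pics/l_3.png

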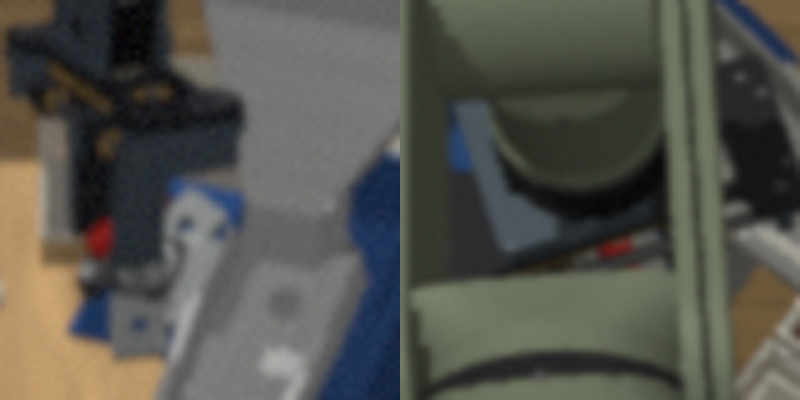

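apply_moves(plan=[{"jaw": 0.7, "delta_pos": [0, 0, 0], "spin": 0}, {"jaw": 0.8, "delta_pos": [0, 0, 0], "spin": 0}, {"jaw": 0.9, "delta_pos": [0, 0, 0], "spin": 0}, {"jaw": 1, "delta_pos": [0, 0, 0], "spin": 0}, {"jaw": 1, "delta_pos": [0, 0, 0], "spin": 0}, {"jaw": 1, "delta_pos": [0, 0, 0], "spin": 0}, {"jaw": 1, "delta_pos": [0, 0, 0], "spin": 0}, {"jaw": 1, "delta_pos": [0, 0, 0], "spin": 0}], squeeze=20)

```text
time_s: 5.6
ee_pos: [534.7, 87.7, 255.3]
ee_rot: [-179.8, -0.0, 22.6]
force: [-2.5, 5.6, 2.1]
gripper_width: 20.0
```

```bash
python3 - <<'E'
from look import *
s=st()
E
```

```text
{'time_s': np.float64(5.6), 'ee_pos': array([534.7,  87.7, 255.3]), 'ee_rot': array([-179.8,   -0. ,   22.6]), 'force': array([-2.5,  5.6,  2.1]), 'gripper_width': np.float64(20.0)} [1.04 0.56 0.18]
```

```bash
python3 - <<'E'
from look import *
s=env.state(); print(delta(s["ee_pos"]+A[:,2]*20,s["ee_rot"][2],s),A[:,2])
E
```

```text
(array([ -9.4,   6.5, -16.4]), np.float64(-0.0)) [-0.30902623 -0.48321084  0.81915204]
```

apply_moves(plan=[{"jaw": 1, "delta_pos": [0, -0.8, 0], "spin": 0}, {"jaw": 1, "delta_pos": [0, -0.8, 0], "spin": 0}, {"jaw": 1, "delta_pos": [-1.9, 0.5, -3.3], "spin": 0}, {"jaw": 1, "delta_pos": [-3.8, 1.8, -6.6], "spin": 0}, {"jaw": 1, "delta_pos": [-5.7, 3.1, -9.9], "spin": 0}, {"jaw": 1, "delta_pos": [-7.6, 4.4, -13.2], "spin": 0}, {"jaw": 1, "delta_pos": [-9.0, 5.4, -15.6], "spin": 0}, {"jaw": 1, "delta_pos": [-9.0, 5.4, -15.6], "spin": 0}], squeeze=45)

```text
time_s: 6.6
ee_pos: [529.0, 79.9, 269.6]
ee_rot: [-179.8, -0.0, 22.6]
force: [4.6, 5.4, -9.0]
gripper_width: 18.8
```

```bash
python3 - <<'E'
from look import *
look("4",sb=(320,110,400,190),tb=(240,120,320,200),sc=5);s=st(); print(A.T@s["force"])
E
```

```text
{'time_s': np.float64(6.7), 'ee_pos': array([529. ,  80. , 269.4]), 'ee_rot': array([-179.8,   -0. ,   22.6]), 'force': array([ 3.6,  4.4, -8.9]), 'gripper_width': np.float64(18.5)} [ 1.19 -0.41  0.24]
[ -0.44843088  -0.66216418 -10.53735002]
```

View pics/l_4.png

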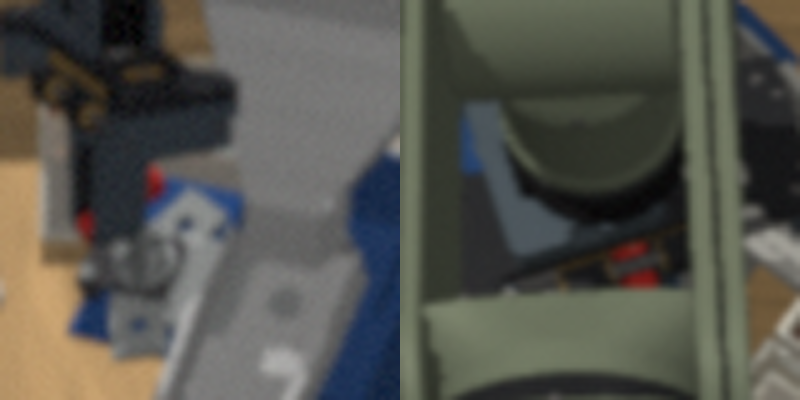

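apply_moves(plan=[{"jaw": 1, "delta_pos": [0, 0, 0], "spin": 0}, {"jaw": 1, "delta_pos": [0, 0, 0], "spin": 0}, {"jaw": 1, "delta_pos": [-0.7, 0.5, -1.2], "spin": 0}, {"jaw": 1, "delta_pos": [-1.4, 1.0, -2.5], "spin": 0}, {"jaw": 1, "delta_pos": [-2.1, 1.5, -3.7], "spin": 0}, {"jaw": 1, "delta_pos": [-2.1, 1.5, -3.7], "spin": 0}, {"jaw": 1, "delta_pos": [-2.1, 1.5, -3.7], "spin": 0}, {"jaw": 1, "delta_pos": [-2.1, 1.5, -3.7], "spin": 0}], squeeze=58)

```text
time_s: 7.7
ee_pos: [528.2, 78.8, 271.6]
ee_rot: [-179.6, -0.1, 22.6]
force: [4.5, 6.7, -10.1]
gripper_width: 18.6
```

```bash
python3 - <<'E'
from look import *
look("5",sb=(320,110,400,190),tb=(240,120,320,200),sc=5);s=st(); print(A.T@s["force"])
E
```

```text
{'time_s': np.float64(7.8), 'ee_pos': array([528.2,  78.8, 271.6]), 'ee_rot': array([-1.796e+02, -1.000e-01,  2.260e+01]), 'force': array([ 3.4,  5.3, -9.1]), 'gripper_width': np.float64(18.4)} [ 1.32 -0.47  0.31]
[ -0.08553956   0.01148898 -11.02184769]
```

View pics/l_5.png

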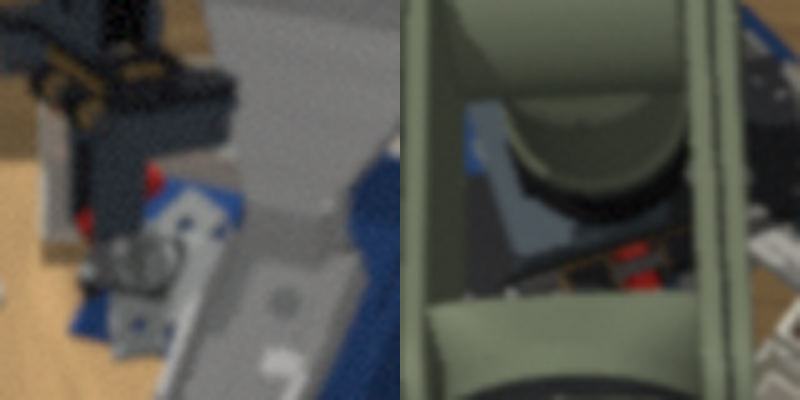

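```bash
python3 - <<'E'
from look import *
for q in (0,12,15,18,21):
    c=H+A[:,2]*q; d=A@[np.cos(-.52),np.sin(-.52),0]
    print(q,proj("side",[c-31*d,c,c+31*d]).round(1).tolist(),proj("top",[c])[0].round(1))
import cv2
for t in("0","_2","_4","_5"):
    f=cv2.imread(f"pics/side{t}.png")[130:175,320:370].astype(int); m=(f[:,:,2]>110)&(f[:,:,1]<70)&(f[:,:,0]<80)
    ys,xs=np.nonzero(m); print(t,len(xs),xs.min()+320,xs.max()+320,ys.min()+130,ys.max()+130)
    f=cv2.imread(f"pics/top{t}.png")[130:200,250:320].astype(int); m=(f[:,:,2]>110)&(f[:,:,1]<70)&(f[:,:,0]<80)
    ys,xs=np.nonzero(m); print(t,len(xs),xs.min()+250,xs.max()+250,ys.min()+130,ys.max()+130)
E
```

```text
0 [[338.0, 160.4], [345.8, 154.4], [353.5, 148.4]] [282.  166.6]
12 [[337.0, 158.3], [344.8, 152.3], [352.6, 146.3]] [283.9 167. ]
15 [[336.7, 157.8], [344.6, 151.7], [352.4, 145.7]] [284.3 167.1]
18 [[336.5, 157.3], [344.3, 151.2], [352.2, 145.2]] [284.8 167.2]
21 [[336.2, 156.7], [344.1, 150.7], [352.0, 144.6]] [285.3 167.3]
0 67 337 353 147 159
0 148 275 288 155 178
_2 67 337 353 147 159
_2 36 276 285 158 169
_4 9 336 352 143 155
_4 6 287 289 175 177
_5 10 336 352 143 155
_5 9 287 290 175 177
```

```bash
cat > turn.py <<'E'
from look import *
def turn(t0,ths,pull,off=12,s=None):
    s=s or env.state()
    for th in ths:
        g0,y0=bar(t0,0,off,8);g,y=bar(th,pull,off,8)
        print(round(th,2),*delta(s["ee_pos"]+g-g0,s["ee_rot"][2]+y-y0,s))
E
python3 - <<'E'
from turn import *
turn(0,np.arange(1,9)*.0675,1)
E
```

```text
0.07 [-0.3  1.1 -0.6] -0.074
0.14 [-0.1  1.9 -0.4] -0.151
0.2 [ 0.1  2.6 -0.3] -0.229
0.27 [ 0.4  3.4 -0.1] -0.308
0.34 [ 0.8  4.1 -0.1] -0.388
0.4 [1.1 4.8 0. ] -0.47
0.47 [1.6 5.5 0. ] -0.552
0.54 [2.  6.2 0.1] -0.634
```

apply_moves(plan=[{"jaw": 1, "delta_pos": [-0.3, 1.1, -0.6], "spin": -0.074}, {"jaw": 1, "delta_pos": [-0.1, 1.9, -0.5], "spin": -0.151}, {"jaw": 1, "delta_pos": [0.1, 2.6, -0.4], "spin": -0.229}, {"jaw": 1, "delta_pos": [0.4, 3.4, -0.3], "spin": -0.308}, {"jaw": 1, "delta_pos": [0.8, 4.1, -0.3], "spin": -0.388}, {"jaw": 1, "delta_pos": [1.1, 4.8, -0.2], "spin": -0.47}, {"jaw": 1, "delta_pos": [1.6, 5.5, -0.2], "spin": -0.552}, {"jaw": 1, "delta_pos": [2.0, 6.2, -0.2], "spin": -0.634}])

```text
time_s: 8.8
ee_pos: [533.7, 74.7, 270.4]
ee_rot: [-179.7, -0.4, 59.0]
force: [5.2, 5.3, -10.5]
gripper_width: 15.5
```

```bash
python3 - <<'E'
from turn import *
look("6",sb=(320,110,400,190),tb=(240,120,320,200),sc=5);s=st(); print(A.T@s["force"])
turn(.52,.52+np.arange(1,9)*.0625,1,s=s)
E
```

```text
{'time_s': np.float64(8.9), 'ee_pos': array([533.7,  74.7, 270.4]), 'ee_rot': array([-179.7,   -0.4,   58.9]), 'force': array([ 3.9,  5.9, -9.1]), 'gripper_width': np.float64(15.2)} [ 1.12 -1.22 -0.26]
[  0.55994338  -0.08433359 -11.50692087]
0.58 [-0.6  0.7 -0.8] -0.076
0.64 [-0.5  1.5 -0.9] -0.152
0.71 [-0.5  2.2 -1. ] -0.228
0.77 [-0.3  3.  -1. ] -0.302
0.83 [-0.2  3.7 -1.2] -0.376
0.9 [ 0.   4.4 -1.3] -0.448
0.96 [ 0.2  5.1 -1.5] -0.519
1.02 [ 0.5  5.8 -1.7] -0.588
```

View pics/l_6.png

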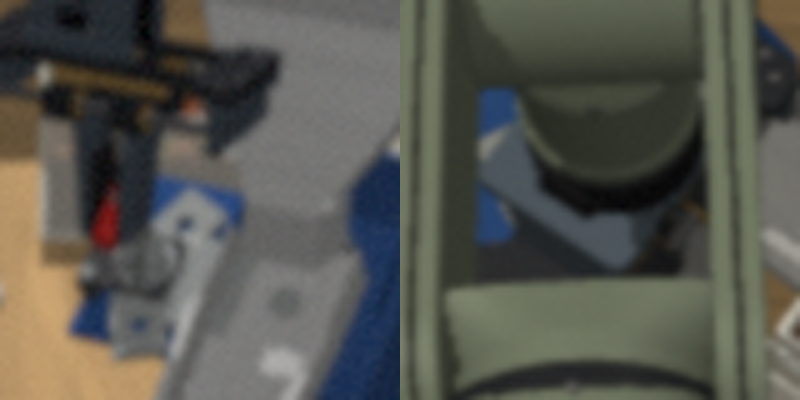

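apply_moves(plan=[{"jaw": 1, "delta_pos": [-0.6, 0.7, -0.8], "spin": -0.076}, {"jaw": 1, "delta_pos": [-0.5, 1.5, -0.9], "spin": -0.152}, {"jaw": 1, "delta_pos": [-0.5, 2.2, -1.0], "spin": -0.228}, {"jaw": 1, "delta_pos": [-0.3, 3.0, -1.1], "spin": -0.302}, {"jaw": 1, "delta_pos": [-0.2, 3.7, -1.3], "spin": -0.376}, {"jaw": 1, "delta_pos": [0, 4.4, -1.4], "spin": -0.448}, {"jaw": 1, "delta_pos": [0.2, 5.1, -1.6], "spin": -0.519}, {"jaw": 1, "delta_pos": [0.5, 5.8, -1.8], "spin": -0.588}])

```text
time_s: 9.9
ee_pos: [539.6, 71.9, 270.6]
ee_rot: [180.0, -0.5, 92.6]
force: [2.5, 4.5, -9.3]
gripper_width: 17.9
```

```bash
python3 - <<'E'
from turn import *
look("7",sb=(320,110,400,190),tb=(240,120,320,200),sc=5);s=st(); print(A.T@s["force"])
for th in(.95,1.05,1.1):print(th,bar(th,0,0,0)[1])
E
```

```text
{'time_s': np.float64(10.0), 'ee_pos': array([539.6,  71.9, 270.7]), 'ee_rot': array([180. ,  -0.5,  92.5]), 'force': array([ 3.3,  3.8, -9.8]), 'gripper_width': np.float64(17.9)} [ 0.19 -1.13 -0.48]
[ -1.55798073  -0.72048988 -10.85878768]
0.95 86.64328189057794
1.05 92.97510187519943
1.1 96.05327431838029
```

View pics/l_7.png

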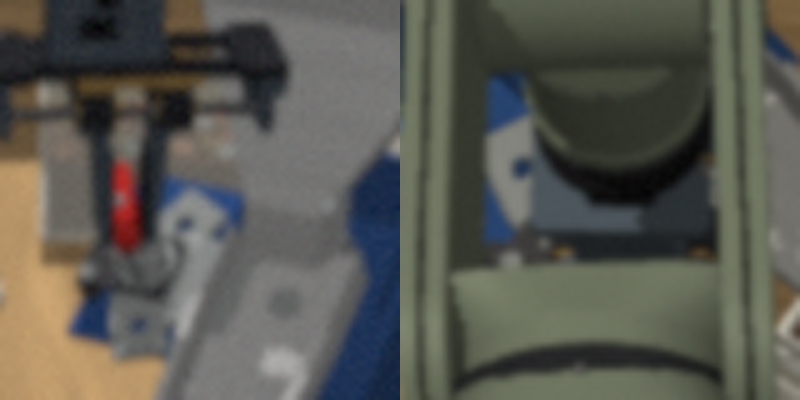

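apply_moves(plan=[{"jaw": 0.78, "delta_pos": [0, 0, 0], "spin": 0}, {"jaw": 0.74, "delta_pos": [0, 0, 0], "spin": 0}, {"jaw": 0.72, "delta_pos": [0, 0, 0], "spin": 0}, {"jaw": 0.72, "delta_pos": [0, 0, 0], "spin": 0}, {"jaw": 0.72, "delta_pos": [0, 0, 0], "spin": 0}, {"jaw": 0.72, "delta_pos": [0, 0, 0], "spin": 0}, {"jaw": 0.72, "delta_pos": [0, 0, 0], "spin": 0}, {"jaw": 0.72, "delta_pos": [0, 0, 0], "spin": 0}], squeeze=30)

```text
time_s: 11.0
ee_pos: [539.5, 71.9, 270.7]
ee_rot: [180.0, -0.5, 92.5]
force: [1.0, -0.1, -0.1]
gripper_width: 25.7
```

```bash
python3 - <<'E'
from turn import *
look("8",sb=(320,110,400,190),tb=(240,120,320,200),sc=5);s=st(); print(A.T@s["force"])
E
```

```text
{'time_s': np.float64(11.1), 'ee_pos': array([539.6,  71.9, 270.7]), 'ee_rot': array([180. ,  -0.5,  92.5]), 'force': array([-0.3,  0.6, -0.3]), 'gripper_width': np.float64(25.5)} [-0.01 -0.1   0.01]
[ 0.10337962  0.57943111 -0.4506811 ]
```

View pics/l_8.png

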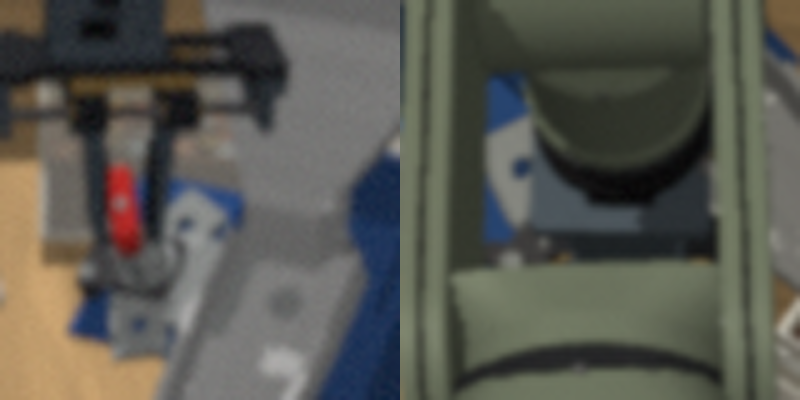

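```bash
python3 - <<'E'
from turn import *
s=env.state();P0=s["ee_pos"]
print(k)
for f in(25,50,70): print(f,*delta(P0+A[:,2]*f,92.5,s))
print(delta(k+[0,0,60],57.4,s))
E
```

```text
[558.48593808 -64.27282785 182.26587356]
25 [-11.6  -8.2 -20.6] -0.001
50 [-23.1 -16.5 -41.2] -0.001
70 [-32.4 -23.  -57.6] -0.001
(array([-137.1,   13. ,   27.3]), np.float64(0.612))
```

apply_moves(plan=[{"jaw": 0.72, "delta_pos": [-7, -5, -12.4], "spin": 0}, {"jaw": 0.72, "delta_pos": [-14, -10, -25], "spin": 0}, {"jaw": 0.72, "delta_pos": [-23.1, -16.5, -41.2], "spin": 0}, {"jaw": 0.72, "delta_pos": [-36, -20, -60], "spin": 0}, {"jaw": 0.5, "delta_pos": [-70, -10, -50], "spin": 0.15}, {"jaw": 0.4, "delta_pos": [-105, 3, -25], "spin": 0.32}, {"jaw": 0.4, "delta_pos": [-130, 10, 5], "spin": 0.48}, {"jaw": 0.4, "delta_pos": [-137, 13, 27], "spin": 0.612}])

```text
time_s: 12.1
ee_pos: [558.3, -66.3, 242.4]
ee_rot: [-179.8, -0.4, 57.0]
force: [-0.6, -0.4, -0.1]
gripper_width: 54.8
```

```bash
python3 - <<'E'
from turn import *
look("9",sb=(300,110,420,230),tb=(240,110,380,230),sc=3);s=st()
print(delta(k-[0,0,10],57.4,s))
E
```

```text
{'time_s': np.float64(12.2), 'ee_pos': array([557.2, -65.4, 241. ]), 'ee_rot': array([-179.5,   -0.3,   57.3]), 'force': array([-1.3, -0.8,  0.5]), 'gripper_width': np.float64(54.7)} [ 0.04 -0.03  0.02]
(array([ 1.3,  1. , 68.7]), np.float64(-0.002))
```

View pics/l_9.png

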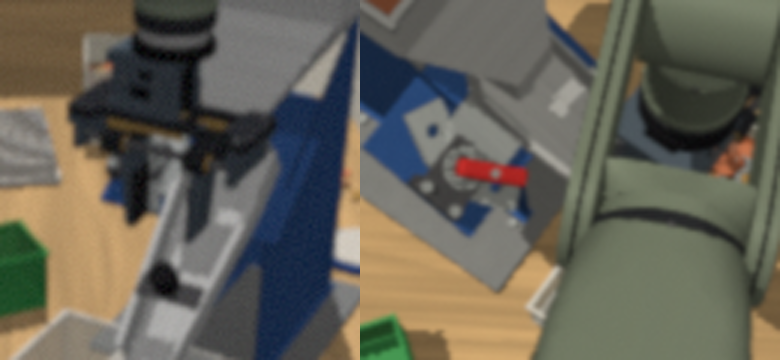

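apply_moves(plan=[{"jaw": 0.4, "delta_pos": [1.3, 1.0, 18], "spin": 0}, {"jaw": 0.4, "delta_pos": [1.3, 1.0, 36], "spin": 0}, {"jaw": 0.4, "delta_pos": [1.3, 1.0, 52], "spin": 0}, {"jaw": 0.4, "delta_pos": [1.3, 1.0, 62], "spin": 0}, {"jaw": 0.4, "delta_pos": [1.3, 1.0, 68], "spin": 0}, {"jaw": 0.5, "delta_pos": [1.3, 1.0, 68], "spin": 0}, {"jaw": 0.6, "delta_pos": [1.3, 1.0, 68], "spin": 0}, {"jaw": 0.7, "delta_pos": [1.3, 1.0, 68], "spin": 0}], squeeze=12)

```text
time_s: 13.2
ee_pos: [558.7, -64.3, 173.5]
ee_rot: [-179.6, -0.3, 57.3]
force: [0.6, 0.0, 0.5]
gripper_width: 29.7
```

apply_moves(plan=[{"jaw": 0.8, "delta_pos": [0, 0, 0], "spin": 0}, {"jaw": 0.9, "delta_pos": [0, 0, 0], "spin": 0}, {"jaw": 0.9, "delta_pos": [0, 0, 0], "spin": 0}, {"jaw": 0.9, "delta_pos": [0, 0, 0], "spin": 0}, {"jaw": 0.9, "delta_pos": [0, 0, 0], "spin": 0}, {"jaw": 0.9, "delta_pos": [0, 0, 0], "spin": 0}, {"jaw": 0.9, "delta_pos": [0, 0, 0], "spin": 0}, {"jaw": 0.9, "delta_pos": [0, 0, 0], "spin": 0}])

```text
time_s: 14.2
ee_pos: [558.7, -64.3, 173.4]
ee_rot: [-179.6, -0.3, 57.3]
force: [-0.5, 0.6, -0.2]
gripper_width: 27.7
```

```bash
python3 - <<'E'
from turn import *
look("10",sb=(300,110,420,230),tb=(240,110,380,230),sc=3);s=st();print(A.T@s["force"])
c=lambda f:A@(-150*np.array([np.cos(f),np.sin(f),0]))
for i in range(1,9):
    f=-.42*i/8; print(delta(s["ee_pos"]+c(f)-c(0),s["ee_rot"][2],s))
E
```

```text
{'time_s': np.float64(14.3), 'ee_pos': array([558.7, -64.3, 173.4]), 'ee_rot': array([-179.6,   -0.3,   57.3]), 'force': array([-0.5,  0.1, -0.8]), 'gripper_width': np.float64(27.6)} [0.   0.07 0.04]
[-0.57343389  0.4542968  -0.55118727]
(array([ 0.2, -7.9, -0.1]), np.float64(-0.0))
(array([  0.7, -15.7,  -0.4]), np.float64(-0.0))
(array([  1.5, -23.5,  -0.9]), np.float64(-0.0))
(array([  2.7, -31.3,  -1.6]), np.float64(-0.0))
(array([  4.2, -39. ,  -2.6]), np.float64(-0.0))
(array([  6. , -46.5,  -3.9]), np.float64(-0.0))
(array([  8.2, -53.9,  -5.3]), np.float64(-0.0))
(array([ 10.6, -61.2,  -7. ]), np.float64(-0.0))
```

View pics/l_10.png

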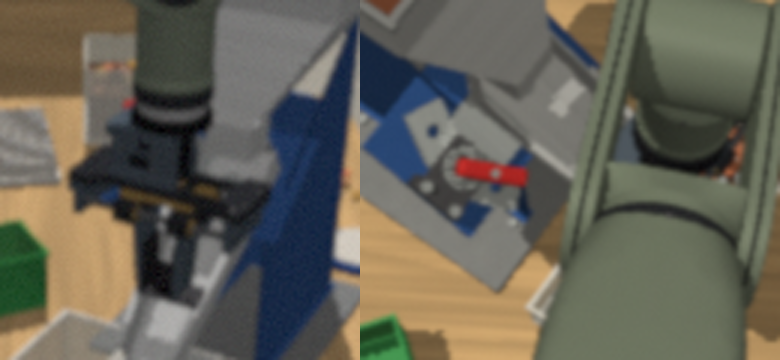

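apply_moves(plan=[{"jaw": 0.9, "delta_pos": [0.2, -7.9, -0.1], "spin": 0}, {"jaw": 0.9, "delta_pos": [0.7, -15.7, -0.4], "spin": 0}, {"jaw": 0.9, "delta_pos": [1.5, -23.5, -0.9], "spin": 0}, {"jaw": 0.9, "delta_pos": [2.7, -31.3, -1.6], "spin": 0}, {"jaw": 0.9, "delta_pos": [4.2, -39.0, -2.6], "spin": 0}, {"jaw": 0.9, "delta_pos": [6.0, -46.5, -3.9], "spin": 0}, {"jaw": 0.9, "delta_pos": [8.2, -53.9, -5.3], "spin": 0}, {"jaw": 0.9, "delta_pos": [10.6, -61.2, -7.0], "spin": 0}])

```text
time_s: 15.3
ee_pos: [512.5, -22.1, 181.1]
ee_rot: [-179.6, -0.3, 57.3]
force: [0.9, -2.8, -1.6]
gripper_width: 27.8
```

```bash
python3 - <<'E'
from turn import *
look("11",sb=(300,110,420,230),tb=(240,110,380,230),sc=3);s=st();print(A.T@s["force"])
c=lambda f:A@(-150*np.array([np.cos(f),np.sin(f),0]))
q=A.T@(s["ee_pos"]-np.array([558.7,-64.3,173.4])-A@[150,0,0]);print(q,np.arctan2(-q[1],-q[0]))
E
```

```text
{'time_s': np.float64(15.4), 'ee_pos': array([512.1, -21.5, 181.2]), 'ee_rot': array([-179.5,   -0.3,   57.3]), 'force': array([-0.2, -1.6,  0.8]), 'gripper_width': np.float64(27.8)} [-0.26  0.2  -0.11]
[-0.72759173 -0.67261533  1.4772385 ]
[-136.57881241   62.33520534    0.15775182] -0.4281672551393383
```

View pics/l_11.png

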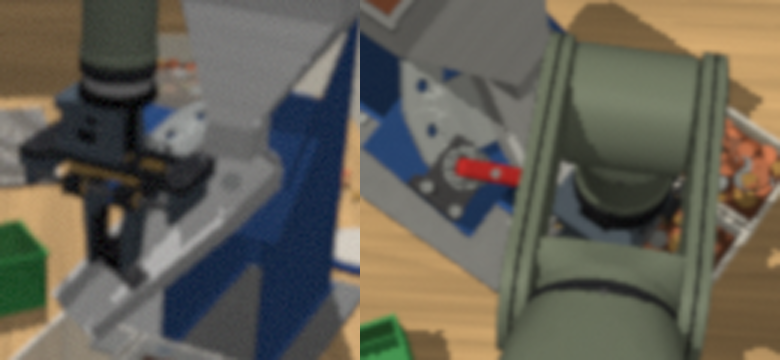

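apply_moves(plan=[{"jaw": 0.9, "delta_pos": [-0.4, 1.1, 0.2], "spin": 0}, {"jaw": 0.9, "delta_pos": [-0.4, 1.1, 0.2], "spin": 0}, {"jaw": 0.9, "delta_pos": [-0.4, 1.1, 0.2], "spin": 0}, {"jaw": 0.62, "delta_pos": [-0.4, 1.1, 0.2], "spin": 0}, {"jaw": 0.55, "delta_pos": [-0.4, 1.1, 0.2], "spin": 0}, {"jaw": 0.5, "delta_pos": [-0.4, 1.1, -2], "spin": 0}, {"jaw": 0.5, "delta_pos": [-0.4, 1.1, -30], "spin": 0}, {"jaw": 0.5, "delta_pos": [-0.4, 1.1, -75], "spin": 0}])

```text
time_s: 16.4
ee_pos: [512.3, -23.0, 255.9]
ee_rot: [-179.3, -0.2, 57.3]
force: [1.2, -1.1, -0.1]
gripper_width: 45.8
```

```bash
python3 - <<'E'
from turn import *
look("12",sb=(300,110,420,230),tb=(240,110,380,230),sc=3);s=st()
kk=P+A@np.array([-150*np.cos(.42),150*np.sin(.42),68]);print("pred knob",proj("side",kk),proj("top",kk))
E
```

```text
{'time_s': np.float64(16.5), 'ee_pos': array([516. , -23.3, 261.3]), 'ee_rot': array([180. ,  -0.6,  57.3]), 'force': array([ 0.7, -0.7,  0.4]), 'gripper_width': np.float64(45.8)} [-0.06 -0.1  -0.04]
pred knob [[337.6051496  194.09151301]] [[325.20185067 189.23699438]]
```

View pics/l_12.png

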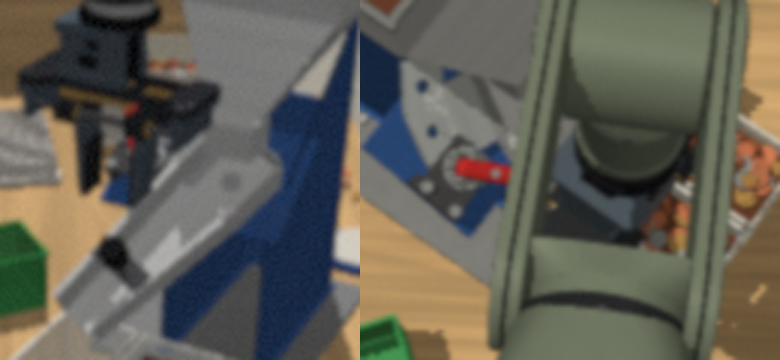

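```bash
python3 - <<'E'
from turn import *
s=env.state()
G=np.array([542.1,75.8,264.1])
print(delta(G+A[:,2]*70,92.5,s))
E
```

```text
(array([ 58. , -31.4, -59.6]), np.float64(-0.614))
```

apply_moves(plan=[{"jaw": 0.5, "delta_pos": [0, 0, -30], "spin": 0}, {"jaw": 0.6, "delta_pos": [0, 0, -60], "spin": -0.1}, {"jaw": 0.67, "delta_pos": [14, -8, -64], "spin": -0.22}, {"jaw": 0.67, "delta_pos": [30, -16, -62], "spin": -0.36}, {"jaw": 0.67, "delta_pos": [45, -24, -60], "spin": -0.5}, {"jaw": 0.67, "delta_pos": [55, -30, -59.6], "spin": -0.6}, {"jaw": 0.67, "delta_pos": [58, -31.4, -59.6], "spin": -0.614}, {"jaw": 0.67, "delta_pos": [58, -31.4, -59.6], "spin": -0.614}])

```text
time_s: 17.5
ee_pos: [520.4, 41.9, 321.2]
ee_rot: [179.6, -0.5, 92.5]
force: [0.7, -0.3, -0.2]
gripper_width: 30.3
```

```bash
python3 - <<'E'
from turn import *
look("13",sb=(320,110,400,190),tb=(240,120,320,200),sc=5);s=st()
G=np.array([542.1,75.8,264.1])
for f in(52.5,35,17.5,0):print(delta(G+A[:,2]*f,92.5,s))
E
```

```text
{'time_s': np.float64(17.6), 'ee_pos': array([520.5,  41.6, 321.4]), 'ee_rot': array([179.6,  -0.5,  92.5]), 'force': array([-0.4,  0.3,  0.4]), 'gripper_width': np.float64(30.1)} [ 0.03 -0.06  0.  ]
(array([ 8.5,  5.7, 14.4]), np.float64(-0.001))
(array([16.6, 11.4, 28.8]), np.float64(-0.001))
(array([24.7, 17. , 43.3]), np.float64(-0.001))
(array([32.8, 22.7, 57.7]), np.float64(-0.001))
```

View pics/l_13.png

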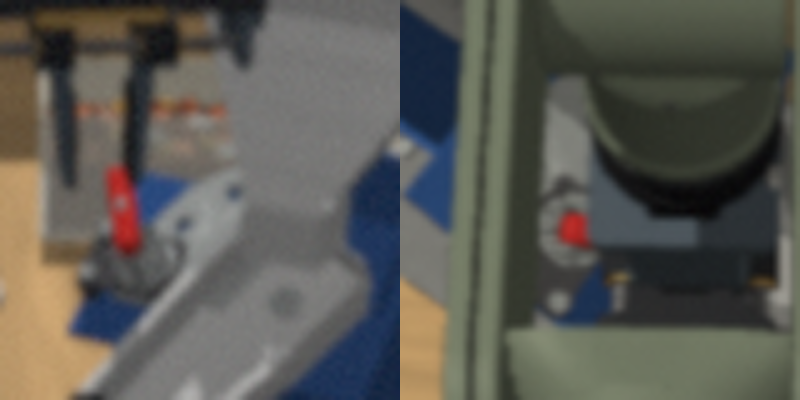

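apply_moves(plan=[{"jaw": 0.67, "delta_pos": [8.5, 5.7, 14.4], "spin": 0}, {"jaw": 0.67, "delta_pos": [14, 9.5, 24], "spin": 0}, {"jaw": 0.67, "delta_pos": [19, 13.2, 33.5], "spin": 0}, {"jaw": 0.67, "delta_pos": [24, 16.5, 42], "spin": 0}, {"jaw": 0.67, "delta_pos": [28, 19.5, 49.5], "spin": 0}, {"jaw": 0.67, "delta_pos": [31, 21.6, 54.5], "spin": 0}, {"jaw": 0.67, "delta_pos": [32.8, 22.7, 57.7], "spin": 0}, {"jaw": 0.67, "delta_pos": [32.8, 22.7, 57.7], "spin": 0}])

```text
time_s: 18.6
ee_pos: [542.1, 75.8, 264.0]
ee_rot: [179.6, -0.5, 92.5]
force: [0.6, 0.2, 0.4]
gripper_width: 30.0
```

```bash
python3 - <<'E'
from turn import *
look("14",sb=(320,110,400,190),tb=(240,120,320,200),sc=5);s=st()
E
```

```text
{'time_s': np.float64(18.7), 'ee_pos': array([542.2,  75.7, 264.4]), 'ee_rot': array([179.6,  -0.5,  92.4]), 'force': array([-0. ,  1.4, -0.1]), 'gripper_width': np.float64(30.1)} [-0.04 -0.09  0.01]
```

View pics/l_14.png

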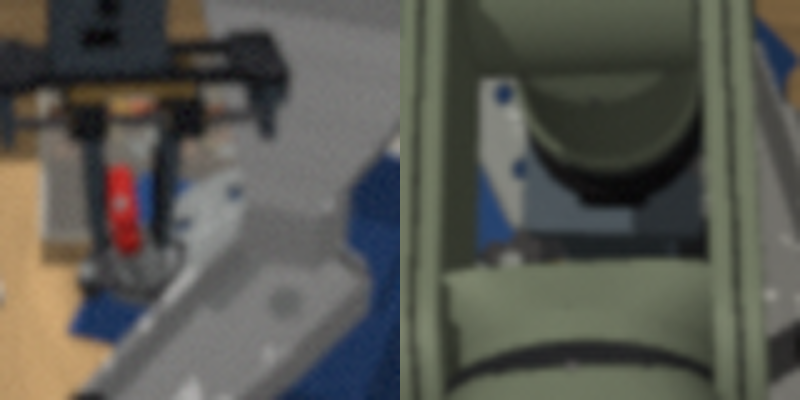

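apply_moves(plan=[{"jaw": 0.75, "delta_pos": [0, 0, 0], "spin": 0}, {"jaw": 0.82, "delta_pos": [0, 0, 0], "spin": 0}, {"jaw": 0.9, "delta_pos": [0, 0, 0], "spin": 0}, {"jaw": 1, "delta_pos": [0, 0, 0], "spin": 0}, {"jaw": 1, "delta_pos": [0, 0, 0], "spin": 0}, {"jaw": 1, "delta_pos": [0, 0, 0], "spin": 0}, {"jaw": 1, "delta_pos": [0, 0, 0], "spin": 0}, {"jaw": 1, "delta_pos": [0, 0, 0], "spin": 0}], squeeze=20)

```text
time_s: 19.7
ee_pos: [540.7, 75.3, 264.5]
ee_rot: [179.8, -0.4, 92.4]
force: [-4.8, -1.3, 2.1]
gripper_width: 19.2
```

```bash
python3 - <<'E'
from turn import *
s=st(); print(delta(s["ee_pos"]+A[:,2]*8,s["ee_rot"][2],s))
E
```

```text
{'time_s': np.float64(19.7), 'ee_pos': array([540.7,  75.3, 264.5]), 'ee_rot': array([179.8,  -0.4,  92.4]), 'force': array([-4.8, -1.3,  2.1]), 'gripper_width': np.float64(19.2)} [-0.22  0.58  0.  ]
(array([-3.7, -2.6, -6.6]), np.float64(-0.0))
```

apply_moves(plan=[{"jaw": 1, "delta_pos": [0, -0.8, 0], "spin": 0}, {"jaw": 1, "delta_pos": [0, -0.8, 0], "spin": 0}, {"jaw": 1, "delta_pos": [-1.1, -1.5, -2], "spin": 0}, {"jaw": 1, "delta_pos": [-2.2, -2.3, -4], "spin": 0}, {"jaw": 1, "delta_pos": [-3.3, -3.1, -6], "spin": 0}, {"jaw": 1, "delta_pos": [-4.6, -3.9, -8.2], "spin": 0}, {"jaw": 1, "delta_pos": [-4.6, -3.9, -8.2], "spin": 0}, {"jaw": 1, "delta_pos": [-4.6, -3.9, -8.2], "spin": 0}], squeeze=58)

```text
time_s: 20.7
ee_pos: [538.1, 71.7, 271.2]
ee_rot: [179.7, -0.6, 92.4]
force: [5.3, 3.8, -9.0]
gripper_width: 18.5
```

```bash
python3 - <<'E'
from turn import *
look("15",sb=(320,110,400,190),tb=(240,120,320,200),sc=5);s=st();print(A.T@s["force"])
E
```

```text
{'time_s': np.float64(20.8), 'ee_pos': array([538.1,  71.6, 271.2]), 'ee_rot': array([179.7,  -0.6,  92.4]), 'force': array([ 5.5,  3.7, -9.7]), 'gripper_width': np.float64(18.2)} [ 0.51 -1.38 -0.34]
[ -0.59019518  -2.62197314 -11.4139723 ]
```

View pics/l_15.png

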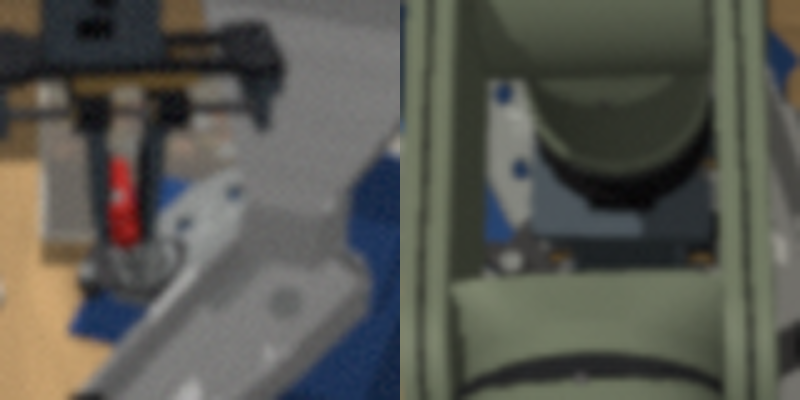

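```bash
python3 - <<'E'
from turn import *
turn(1.04,1.04-np.arange(1,9)*.065,1)
E
```

```text
0.98 [-0.3 -1.1 -0.6] 0.072
0.91 [-0.1 -1.8 -0.4] 0.145
0.84 [ 0.1 -2.5 -0.3] 0.22
0.78 [ 0.4 -3.2 -0.2] 0.296
0.72 [ 0.7 -3.9 -0.1] 0.373
0.65 [ 1.1 -4.6  0. ] 0.452
0.58 [ 1.5 -5.3  0.1] 0.531
0.52 [ 1.9 -6.   0.1] 0.61
```

apply_moves(plan=[{"jaw": 1, "delta_pos": [-0.3, -1.1, -0.6], "spin": 0.072}, {"jaw": 1, "delta_pos": [-0.1, -1.8, -0.5], "spin": 0.145}, {"jaw": 1, "delta_pos": [0.1, -2.5, -0.4], "spin": 0.22}, {"jaw": 1, "delta_pos": [0.4, -3.2, -0.3], "spin": 0.296}, {"jaw": 1, "delta_pos": [0.7, -3.9, -0.3], "spin": 0.373}, {"jaw": 1, "delta_pos": [1.1, -4.6, -0.2], "spin": 0.452}, {"jaw": 1, "delta_pos": [1.5, -5.3, -0.2], "spin": 0.531}, {"jaw": 1, "delta_pos": [1.9, -6.0, -0.2], "spin": 0.61}])

```text
time_s: 21.8
ee_pos: [532.1, 75.1, 269.7]
ee_rot: [-179.7, -0.8, 57.4]
force: [3.2, 4.8, -10.7]
gripper_width: 15.7
```

```bash
python3 - <<'E'
from turn import *
look("16",sb=(320,110,400,190),tb=(240,120,320,200),sc=5);s=st();print(A.T@s["force"])
turn(.52,.52-np.arange(1,9)*.065,1,s=s); print(bar(.52,0,0,0)[1],bar(0,0,0,0)[1])
E
```

```text
{'time_s': np.float64(21.9), 'ee_pos': array([532.1,  75.2, 269.6]), 'ee_rot': array([-179.7,   -0.8,   57.5]), 'force': array([ 4.8,  4.2, -9.9]), 'gripper_width': np.float64(15.9)} [ 1.16 -0.79  0.16]
[ -0.64399446  -1.71761837 -11.61988591]
0.46 [-0.5 -0.8 -0.8] 0.079
0.39 [-0.5 -1.6 -0.9] 0.158
0.32 [-0.4 -2.3 -0.9] 0.237
0.26 [-0.2 -3.1 -1. ] 0.314
0.2 [-0.  -3.8 -1.2] 0.39
0.13 [ 0.2 -4.6 -1.3] 0.465
0.06 [ 0.5 -5.3 -1.5] 0.538
0.0 [ 0.8 -6.  -1.7] 0.61
57.400000000000006 22.447647194432324
```

View pics/l_16.png

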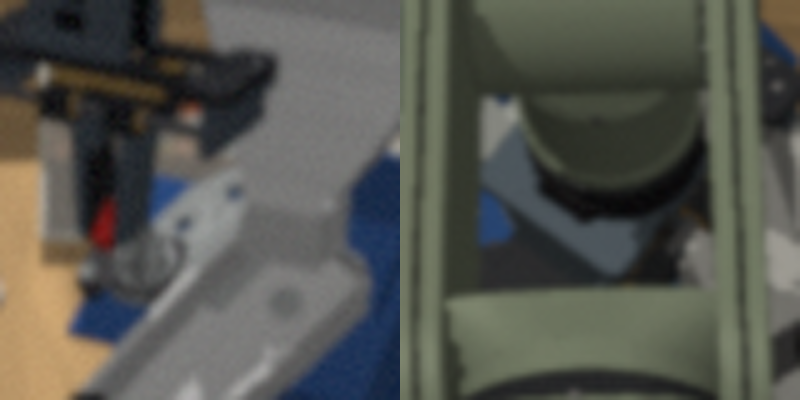

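apply_moves(plan=[{"jaw": 1, "delta_pos": [-0.5, -0.8, -0.8], "spin": 0.079}, {"jaw": 1, "delta_pos": [-0.5, -1.6, -1.0], "spin": 0.158}, {"jaw": 1, "delta_pos": [-0.4, -2.3, -1.0], "spin": 0.237}, {"jaw": 1, "delta_pos": [-0.2, -3.1, -1.1], "spin": 0.314}, {"jaw": 1, "delta_pos": [0, -3.8, -1.3], "spin": 0.39}, {"jaw": 1, "delta_pos": [0.2, -4.6, -1.4], "spin": 0.465}, {"jaw": 1, "delta_pos": [0.5, -5.3, -1.6], "spin": 0.538}, {"jaw": 1, "delta_pos": [0.8, -6.0, -1.8], "spin": 0.612}])

```text
time_s: 22.9
ee_pos: [526.3, 80.3, 269.3]
ee_rot: [-179.1, -0.2, 22.4]
force: [2.5, 4.6, -9.3]
gripper_width: 17.8
```

```bash
python3 - <<'E'
from turn import *
look("17",sb=(320,110,400,190),tb=(240,120,320,200),sc=5);s=st();print(A.T@s["force"])
print(delta(s["ee_pos"]-A[:,2]*20,s["ee_rot"][2],s))
E
```

```text
{'time_s': np.float64(23.0), 'ee_pos': array([526.4,  80.1, 269.4]), 'ee_rot': array([-179.1,   -0.2,   22.5]), 'force': array([  3.2,   2.8, -10.6]), 'gripper_width': np.float64(17.6)} [0.87 0.15 0.46]
[ -2.74833997  -1.1920511  -11.06689988]
(array([ 9.3, -6.3, 16.5]), np.float64(-0.0))
```

View pics/l_17.png

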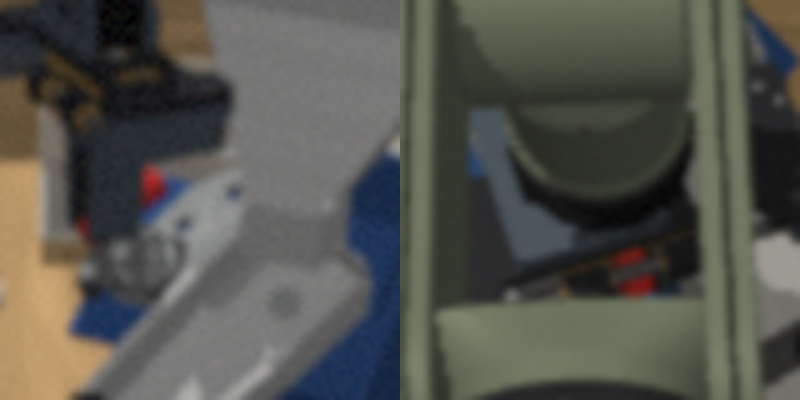

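apply_moves(plan=[{"jaw": 1, "delta_pos": [0.9, -0.6, 1.7], "spin": 0}, {"jaw": 1, "delta_pos": [1.9, -1.3, 3.3], "spin": 0}, {"jaw": 1, "delta_pos": [2.8, -1.9, 5], "spin": 0}, {"jaw": 1, "delta_pos": [3.8, -2.6, 6.6], "spin": 0}, {"jaw": 1, "delta_pos": [4.7, -3.2, 8.2], "spin": 0}, {"jaw": 1, "delta_pos": [4.7, -3.2, 8.2], "spin": 0}, {"jaw": 0.75, "delta_pos": [4.7, -3.2, 8.2], "spin": 0}, {"jaw": 0.67, "delta_pos": [4.7, -3.2, 8.2], "spin": 0}])

```text
time_s: 24.0
ee_pos: [530.0, 84.4, 262.8]
ee_rot: [-179.2, -0.4, 22.5]
force: [0.3, -0.2, -0.5]
gripper_width: 28.8
```

apply_moves(plan=[{"jaw": 0.65, "delta_pos": [0, 0, 0], "spin": 0}, {"jaw": 0.6, "delta_pos": [0, 0, 0], "spin": 0}, {"jaw": 0.6, "delta_pos": [0, 0, 0], "spin": 0}, {"jaw": 0.6, "delta_pos": [-4, 2.5, -7], "spin": 0}, {"jaw": 0.6, "delta_pos": [-10, 6.6, -17], "spin": 0}, {"jaw": 0.6, "delta_pos": [-20, 13, -34], "spin": 0}, {"jaw": 0.6, "delta_pos": [-31, 20, -54], "spin": 0}, {"jaw": 0.6, "delta_pos": [-42, 28, -74], "spin": 0}])

```text
time_s: 25.0
ee_pos: [501.3, 40.5, 338.1]
ee_rot: [-179.3, -0.4, 22.5]
force: [0.4, -0.2, -0.4]
gripper_width: 36.2
```

```bash
python3 - <<'E'
from turn import *
look("18",sb=(320,110,400,190),tb=(240,120,320,200),sc=5);s=st();print(A.T@s["force"])
E
```

```text
{'time_s': np.float64(25.1), 'ee_pos': array([502.2,  40.2, 339.8]), 'ee_rot': array([-179.4,   -0.7,   22.4]), 'force': array([ 0.3, -1.2, -0.5]), 'gripper_width': np.float64(36.3)} [-0.05 -0.05 -0.  ]
[-1.00615297 -0.91353705  0.08497412]
```

View pics/l_18.png

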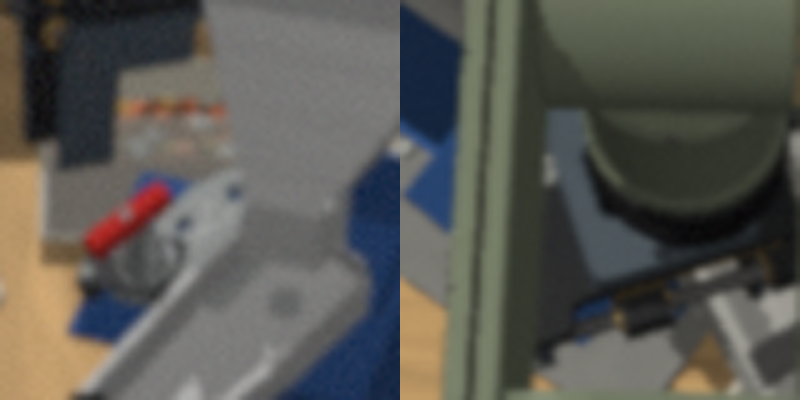

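```bash
python3 - <<'E'
import cv2,numpy as np
fs={}
for t in("0","_2","_12","_13","_18"):
    f=cv2.imread(f"pics/side{t}.png").astype(int); c=f[130:175,320:370]
    w=np.clip(c[:,:,2]-np.maximum(c[:,:,1],c[:,:,0])-40,0,None).astype(float)
    ys,xs=np.mgrid[130:175,320:370]
    print(t,(w*xs).sum()/w.sum(),(w*ys).sum()/w.sum(),w.sum())
a=cv2.imread("pics/side_2.png")[130:180,325:375];b=cv2.imread("pics/side_18.png")[130:180,325:375]
cv2.imwrite("pics/cmp.png",cv2.resize(np.hstack([a,b]),None,fx=7,fy=7,interpolation=2))
E
```

```text
0 344.68808007279347 153.04858962693356 5495.0
_2 345.6575140965923 152.94949742583967 4079.0
_12 344.51367781155017 148.80851063829786 329.0
_13 344.19289749798224 151.43260694108153 4956.0
_18 344.7204116638079 153.12902611015818 5247.0
```

View pics/cmp.png

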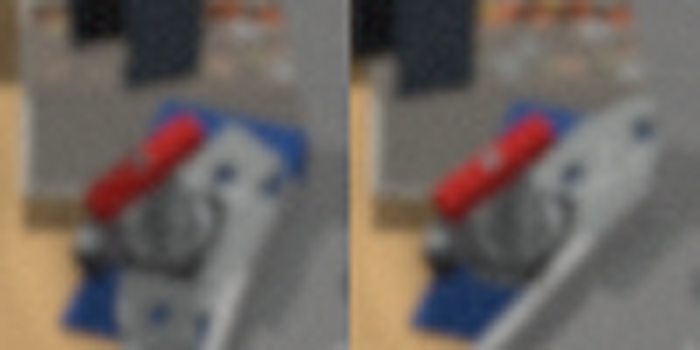

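apply_moves(plan=[{"jaw": 0.6, "delta_pos": [-10, 5, -30], "spin": 0}, {"jaw": 0.6, "delta_pos": [-35, 15, -60], "spin": 0}, {"jaw": 0.6, "delta_pos": [-70, 35, -80], "spin": 0}, {"jaw": 0.6, "delta_pos": [-105, 60, -90], "spin": 0}, {"jaw": 0.6, "delta_pos": [-135, 85, -90], "spin": 0}, {"jaw": 0.6, "delta_pos": [-150, 130, -90], "spin": 0}, {"jaw": 0.6, "delta_pos": [-160, 180, -90], "spin": 0}, {"jaw": 0.6, "delta_pos": [-165, 225, -90], "spin": 0}])

```text
time_s: 26.1
ee_pos: [434.5, -233.6, 425.3]
ee_rot: [-179.4, -0.7, 22.3]
force: [0.6, 0.3, 0.1]
gripper_width: 36.4
```

```bash
python3 - <<'E'
from turn import *
look("19",sb=(260,70,460,350),tb=(200,100,400,380),sc=2);s=st()
for n in("side","top"):
    f=cv2.imread(f"pics/{n}_19.png").astype(int); c=f[140:190,260:370]
    g=cv2.imread(f"pics/{n}0.png").astype(int)[140:190,260:370]
    for c in(g,c):
        w=np.clip(c[:,:,2]-np.maximum(c[:,:,1],c[:,:,0])-60,0,None).astype(float)
        if n=="side": w[:,:70]=0
        else: w[:,35:]=0
        ys,xs=np.mgrid[140:190,260:370];print(n,(w*xs).sum()/w.sum(),(w*ys).sum()/w.sum(),w.sum())
E
```

```text
{'time_s': np.float64(26.2), 'ee_pos': array([ 435.3, -235.4,  423.4]), 'ee_rot': array([-179.3,   -0.6,   22.1]), 'force': array([ 1.1, -0.9, -0.2]), 'gripper_width': np.float64(36.4)} [-0.01  0.01  0.03]
side 344.64663890541345 153.44259369422963 3362.0
side 344.62341370558374 153.4244923857868 3152.0
top 281.39774683148175 166.41871381630418 6391.0
top 281.41410141780557 166.4298122365564 7829.0
```

View pics/l_19.png

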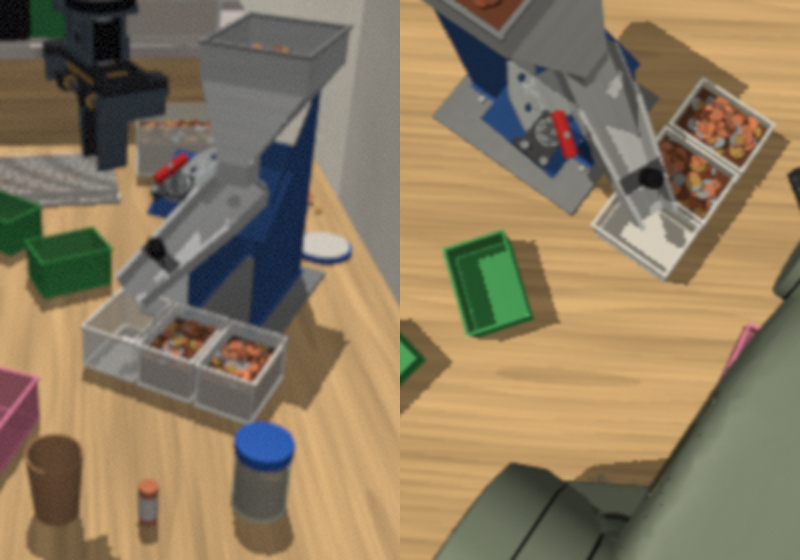

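View pics/top_19.png

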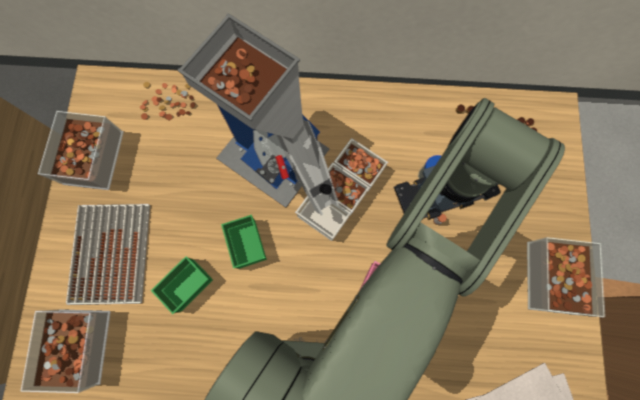

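```bash
python3 -c "
from workcell import env
print(env.job_done())"
```

```text
the job is handed in; nothing more can be done
None
```

The chute is locked over the empty bin, and I handed the job in at about 26 s of the 58 s allowed.

- **Pin out:** I pulled the pin about 20 mm, turned it about 1.04 rad and let go. It stayed out by itself in the rest notch.
- **Chute:** I gripped the knob and swung the chute to about -0.42 rad, over the empty white bin on the pin's side. In the side picture the knob stood within 0.2 px of where that angle should put it.
- **Pin home:** I pulled the pin again, turned it back to the home slot and let go.

**Last checks:**
- The red handle stood within about 0.03 px of its starting position in both views. Resting on the plate between holes it would have sat about 1.6 px off, so the bolt is fully in its hole. I did not push the chute to test the lock.
- By eye, the bins, cup and coin roll looked untouched, as did the jar. The arm hid the jar, cup and roll in the last top view, so for those I had only the side view.
- The gripper touched nothing at the end, with force readings near zero. At my force readings, taken between moves, the wrist never read above about 13 N.

**What disagreed:** While I pulled, the wrist force read 10.5 to 12 N, which by the stated spring rate means about 13 to 18 mm of travel. The pictures and arm position put it at about 20 mm. The pin turned freely each time, so it was past 15.5 mm.

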